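# Load the washed circuit boards into the drying rack and clamp it shut

## Robot

A 6-joint arm with a two-finger parallel gripper is mounted at the origin on the work surface. World frame = base frame: x ahead of the robot, y to its left, z up, the work surface at z = 0. Lengths are in m, angles in rad, forces in N, time in s.
With the tool pointing down it reaches from about 0.375 to 0.9 m from the base axis. Payload 3.1 kg.
Tool frame: the origin (TCP) lies between the finger pads; the fingertips stand 8 mm ahead of it and the grasp point (between the pads) lies 11 mm behind it; z points along the fingers, y is the line along which they close (so a half turn about z gives the same grasp; the last joint's range is limited). The gripper opens to 85 mm and grips with 20 to 120 N. Pads are 22 mm wide; open, the fingers measure 114 mm over their backs; the gripper's body (76 mm by 85 mm) begins 54 mm behind the grasp point. The pads swing forward as they close: fully open they stand 13 mm farther back than shut.
Start: joints at [1.101, 0.527, 1.433, -0, 1.181, -0.178], TCP at [0.179, 0.599, 0.239] pointing down, gripper open.
Joint ranges: [-3.08, 3.08], [-0.75, 2.2], [0.22, 2.44], [-1.43, 4.57], [0, 2.65], [-2.85, 2.85]. Speed limits (rad/s): [2.79, 2.79, 3.14, 3.14, 3.14, 3.14].

## Interface

Orientations are given as a unit quaternion [x, y, z, w].
In Python, from station import readout, cams, sign_off gives the robot as it stands.
- The arm moves only by the tool send_rows, never from a script. Its argument "commands" is text: rows parted by semicolons, each of 5 numbers parted by spaces: the finger opening in mm, from 0 to 85.4, then the shift along the tool's x, y, z each as a share of 0.02 m, from -1 to 1, then the turn about the tool's z as a share of 4 degrees, from -1 to 1. In form: grip dx dy dz spin; .... A call has 1 to 20 rows; each row shifts and turns the commanded pose from where the row before left it, along the tool's axes as they then stand; what a row does not reach is not made up. A row lasts 1/12 s, in which the tool goes at most 41.7 mm and 7.16 degrees, less where a joint would pass 70% of its speed; a pose out of reach is approached as far as the arm can. A call with a number of a shift or a turn outside -1 to 1 is refused whole. A call with a gripper value outside its range is refused whole. The fingers move at their own pace and stop on an object; "grip_force" is the grip in N (left out, the last holds). Time passes only in rows, so rows that do not move let the fingers close. It gives the time, the measured TCP pose, the force, the opening and the grip force at its end, in the units of the state.
- readout.sense(): the state, without advancing time (a new reading comes with each control period).
- cams.snapshot(name): name is "scene" or "top"; returns a dict with "pixels" (400x640x3 uint8, red, green, blue), "intrinsics" (3x3 intrinsics, pixels), "eye" and "rotation" of the camera in the world. Camera axes: x right, y down, z forward; pixel columns grow to the right and rows downward; lengths in m; the calibration is good to about 2 mm. A picture is of the moment at which its call begins. There is no depth.
- sign_off(): hands the job in; it is judged then, once.
The state is a dict: "t": time; "q": joint angles; "qd": joint speeds; "tau": joint torques, N m; "tcp_pos": TCP position; "tool_rot": TCP orientation; "force": force on the tool from outside, world axes, zero at the start; "ft_torque": the same for the moment, N m; "finger_gap": opening from 0.0 (shut) to 1.0 (fully open); "gripper_force": force on a finger pad.
Only numpy, scipy, OpenCV 4.12 (cv2) and the standard library are available. Lean on these libraries where they do the work, as an engineer would, in place of code of your own. Each camera call takes 0.05 s, during which the arm holds its last target. There are 200 camera calls.

## Task

Get the drying rack ready for the drying cabinet: move every tall circuit board from the white draining stand into a free groove of the rack, connector up, fully home and centred along the groove. Then swing the rack's hold-down bail forward until it is shut, and secure it with the two spring clamps, one at each end of the rack: squeeze each open, slide it level from the front over the bail's lug and the end plate together, and let go so that it grips both. Leave the boards already in the rack and everything else on the bench where they are.

Things in the scene. Friction and masses are not known exactly. Their poses are not given: they have to be found in the camera images.
- rack: Drying rack, fixed. Origin: centre of the underside of its 150 (x) x 208 (y) x 12 mm black base; front at -x, z up. Nine grooves along x at y = -88 to 88 mm, every 22 mm: 5 mm wide, 35 deep, floor 12 mm up; ridges with half-round tops 47 mm up between them. Grooves at y = -88, -44, 0, 44, 88 hold low boards; tall boards go at -66, -22, 22, 66 (-22 or 22 already holds one).
- edge_right (a point): Where a clamp belongs at the right (-y) end: point on the front edge, 96.5 mm up, in the middle plane (y = -104.5 mm in the rack's frame) of the 7 mm that the shut bail's lug and the end plate make together. The steel end plate is 3 mm thick, 150 mm long (x), 116 high, front edge at x = -75 mm in the rack's frame. Beside it inside the rack all is free above the low board (72 mm up). Axes as the rack's.
- edge_left (a point): Where a clamp belongs at the left (+y) end: point on the front edge, 96.5 mm up, in the middle plane (y = 104.5 mm in the rack's frame) of the 7 mm that the shut bail's lug and the end plate make together. The steel end plate is 3 mm thick, 150 mm long (x), 116 high, front edge at x = -75 mm in the rack's frame. Beside it inside the rack all is free above the low board (72 mm up). Axes as the rack's.
- bail (a joint): Hold-down bail, a steel frame hinged on both end plates about an axis along the rack's y at x = 40, z = 123 mm in its frame. Rad; 0 = shut (stop), 2.7 = fully back. Its 12 mm round cross bar is at x = 40 - 75 cos(a), z = 123 + 75 sin(a) mm; shut, it lies 2 mm over the tall boards. Stiff hinge: it stays where it is left and takes about 3 N at the bar to move.
- bail_handle (a point): On the axis of the bail's handle, the free end of its bar, 12 mm round, which sticks out 63 mm at the right (-y); this point is at y = -140 mm in the rack's frame, nothing lies under it. Each arm of the bail bears a flat lug, 3 mm thick, 45 deep (x), 47 high, which when shut lies 1 mm outside the end plate, front edges flush, 78 to 125 mm above the bench.
- clip1_mid (a point): Spring clamp, black, lying flat: 24 mm high, 104 long, 64 wide, 90 g. This point: pivot, half-way up; +x to the jaws, -x to the handles, z up. Handles splay to 58 mm behind the pivot; 35 mm behind it they are 54 mm wide outside: pinch there. Rubber pads 34 to 46 mm ahead of it; a plate goes 30 mm deep. The frame is of the half on the +y side and turns by half the jaw angle.
- clip1_jaw (a joint): Angle between that clamp's halves, rad: 0 = shut; 0.44 = pads 19 mm apart, the handles pinched to 38.5 mm over their outer faces (then parallel) 35 mm behind the pivot; 0.56 at most. Pinching there takes 8 N to start, 17 N at 0.44. Let go, the spring shuts it and the pads grip with about 10 N: about 0.14 on lug and plate together, 0.04 on the plate alone.
- clip2_mid (a point): Spring clamp, black, lying flat: 24 mm high, 104 long, 64 wide, 90 g. This point: pivot, half-way up; +x to the jaws, -x to the handles, z up. Handles splay to 58 mm behind the pivot; 35 mm behind it they are 54 mm wide outside: pinch there. Rubber pads 34 to 46 mm ahead of it; a plate goes 30 mm deep. The frame is of the half on the +y side and turns by half the jaw angle.
- clip2_jaw (a joint): Angle between that clamp's halves, rad: 0 = shut; 0.44 = pads 19 mm apart, the handles pinched to 38.5 mm over their outer faces (then parallel) 35 mm behind the pivot; 0.56 at most. Pinching there takes 8 N to start, 17 N at 0.44. Let go, the spring shuts it and the pads grip with about 10 N: about 0.14 on lug and plate together, 0.04 on the plate alone.
- board1_mid (a point): Tall circuit board to load, upright in a groove of the white draining stand (4 grooves 42 mm apart, 31 mm deep, floors 12 mm up). Two or three are there; None if absent. 110 (x) x 3 (y) x 95 mm; grey connector on the top edge 94 x 12 x 18 mm, its centre 42 mm above this point, to grip across y. This point: centre, 52 mm above the lower edge, 64 mm up when home. 110 g; may lean 3 degrees.
- board2_mid (a point): Tall circuit board to load, upright in a groove of the white draining stand (4 grooves 42 mm apart, 31 mm deep, floors 12 mm up). Two or three are there; None if absent. 110 (x) x 3 (y) x 95 mm; grey connector on the top edge 94 x 12 x 18 mm, its centre 42 mm above this point, to grip across y. This point: centre, 52 mm above the lower edge, 64 mm up when home. 110 g; may lean 3 degrees.
- board3_mid (a point): Tall circuit board to load, upright in a groove of the white draining stand (4 grooves 42 mm apart, 31 mm deep, floors 12 mm up). Two or three are there; None if absent. 110 (x) x 3 (y) x 95 mm; grey connector on the top edge 94 x 12 x 18 mm, its centre 42 mm above this point, to grip across y. This point: centre, 52 mm above the lower edge, 64 mm up when home. 110 g; may lean 3 degrees.
- board4_mid (a point): Tall circuit board to load, upright in a groove of the white draining stand (4 grooves 42 mm apart, 31 mm deep, floors 12 mm up). Two or three are there; None if absent. 110 (x) x 3 (y) x 95 mm; grey connector on the top edge 94 x 12 x 18 mm, its centre 42 mm above this point, to grip across y. This point: centre, 52 mm above the lower edge, 64 mm up when home. 110 g; may lean 3 degrees.
- loaded1_mid (a point): A tall board like those to be loaded that already stands in the rack, at groove y = -22 mm (None when absent; only one of the two is there). This point is its centre, 52 mm above its lower edge. Leave it.
- loaded2_mid (a point): A tall board like those to be loaded that already stands in the rack, at groove y = 22 mm (None when absent; only one of the two is there). This point is its centre, 52 mm above its lower edge. Leave it.
- low1_mid (a point): A low board, 110 x 3 x 60 mm, standing in the rack at groove y = -88 mm. This point is its centre, 30 mm above its lower edge. Leave it.
- low2_mid (a point): A low board, 110 x 3 x 60 mm, standing in the rack at groove y = -44 mm. This point is its centre, 30 mm above its lower edge. Leave it.
- low3_mid (a point): A low board, 110 x 3 x 60 mm, standing in the rack at groove y = 0 mm. This point is its centre, 30 mm above its lower edge. Leave it.
- low4_mid (a point): A low board, 110 x 3 x 60 mm, standing in the rack at groove y = 44 mm. This point is its centre, 30 mm above its lower edge. Leave it.
- low5_mid (a point): A low board, 110 x 3 x 60 mm, standing in the rack at groove y = 88 mm. This point is its centre, 30 mm above its lower edge. Leave it.
- spool: Reel of solder, 60 mm across, 38 mm high, standing; a bystander. Its origin is on its underside. Leave it where it is.
- flux: Small white bottle, 48 mm across, 100 mm high, standing; a bystander. Its origin is on its underside. Leave it where it is.
- driver: Screwdriver, 160 mm long, lying; a bystander. Its origin is on its underside. Leave it where it is.
- brush: Brush with a wooden handle, 170 mm long, lying; a bystander. Its origin is on its underside. Leave it where it is.

How it is judged:
By the outcome, as a careful person would: the job done as asked, in the order asked, and still so for the second after the job is handed in, with the robot touching nothing.
Of board1, board2, board3, board4 only 2 to 3 are there at a start; the rules pass over those that are not, and their reading is None.
Of loaded1, loaded2 only 1 to 1 are there at a start; the rules pass over those that are not, and their reading is None.
At some moment in a run one of clip1, clip2 may be knocked a few centimetres aside while the robot is not near it.
It also fails if it takes over 208 s, if anything falls off the work surface, if the arm or the gripper's body presses on something with over 40 N, if the wrist force passes 120 N, or if a joint passes its speed limit or range.

## Working session

There is one attempt and no reset: what is moved stays moved. The work goes in short steps, Python scripts to look and compute and a tool call to move; the robot and the scene stay as the last step left them, time stands still between calls to the robot, and variables do not carry over. Pictures are saved under pics/ and viewed, at most 14 in all, crops included, and the job is handed in when it is done.

Besides the shell and the picture viewer there is one more tool, called after "Call:" by a JSON object that holds its "name" and its "arguments". send_rows: Moves the arm, as the interface text tells. Its arguments: {"type":"object","properties":{"commands":{"type":"string"},"grip_force":{"type":"number"}},"required":["commands"]}

```bash
ls; mkdir -p pics; python3 - <<'E'
from station import readout, cams
import cv2,numpy as np
s=readout.sense(); print({k:np.round(v,3).tolist() for k,v in s.items()})
for n in("scene","top"):
    c=cams.snapshot(n); cv2.imwrite(f"pics/{n}0.png",cv2.cvtColor(c["pixels"],cv2.COLOR_RGB2BGR))
    print(n,c["intrinsics"],c["eye"],c["rotation"])
E
```

```text
pics
{'t': 0.0, 'q': [1.102, 0.528, 1.434, -0.0, 1.181, -0.178], 'qd': [0.002, -0.0, 0.0, -0.0, 0.001, 0.001], 'tau': [0.001, -44.236, -17.803, -0.0, 0.008, -0.0], 'tcp_pos': [0.179, 0.598, 0.238], 'tool_rot': [0.145, 0.989, -0.001, -0.0], 'force': [1.026, 0.589, -0.567], 'ft_torque': [-0.004, -0.042, 0.022], 'gripper_force': 0.0, 'finger_gap': 0.999}
scene [[520.60942724   0.         324.4119862 ]
 [  0.         520.60942724 199.81957692]
 [  0.           0.           1.        ]] [1.00241968 0.57631826 1.18090121] [ 0.2996566   0.90204069 -0.29554064 -0.09583448]
top [[429.00528257   0.         318.56707905]
 [  0.         429.00528257 204.2422646 ]
 [  0.           0.           1.        ]] [ 0.39648941 -0.03093183  1.35843878] [ 0.71365758 -0.69882661  0.03291356 -0.03536839]
```

View pics/scene0.png

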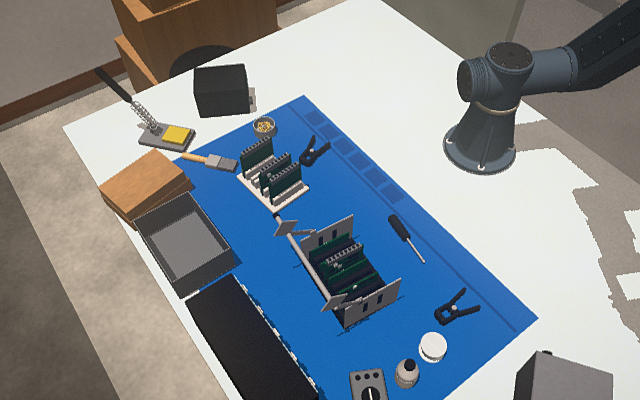

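View pics/top0.png

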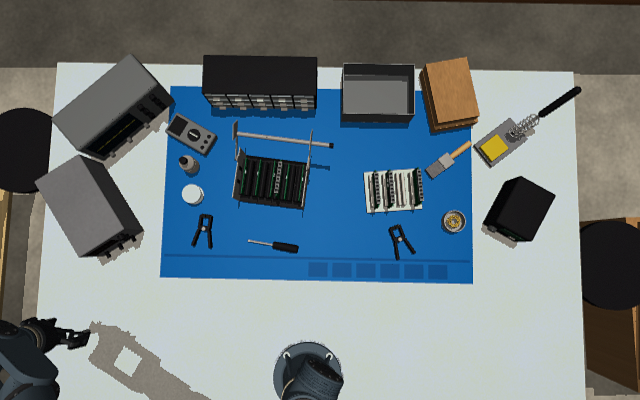

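```bash
cat > h.py <<'E'
from station import readout, cams
import cv2,numpy as np
from scipy.spatial.transform import Rotation as R
from scipy.optimize import least_squares
def snap(n):
    c=cams.snapshot(n); c["img"]=cv2.cvtColor(c["pixels"],cv2.COLOR_RGB2BGR); return c
def crop(n,path,x0,y0,x1,y1,k):
    im=cv2.imread(path) if isinstance(n,str) else n
    o=cv2.resize(im[y0:y1,x0:x1],None,fx=k,fy=k,interpolation=cv2.INTER_CUBIC)
    for x in range((x0+19)//20*20,x1,20):
        cv2.putText(o,str(x),(int((x-x0)*k),8),0,.3,(0,255,255)); cv2.line(o,(int((x-x0+.5)*k),10),(int((x-x0+.5)*k),16),(0,255,255))
    for y in range((y0+19)//20*20,y1,20):
        cv2.putText(o,str(y),(0,int((y-y0+.5)*k)+3),0,.3,(0,255,255)); cv2.line(o,(20,int((y-y0+.5)*k)),(26,int((y-y0+.5)*k)),(0,255,255))
    return o
CAM={"scene":(520.60942724,324.4119862,199.81957692,[1.00241968,0.57631826,1.18090121],[0.2996566,0.90204069,-0.29554064,-0.09583448]),
"top":(429.00528257,318.56707905,204.2422646,[0.39648941,-0.03093183,1.35843878],[0.71365758,-0.69882661,0.03291356,-0.03536839])}
def proj(n,P):
    f,cx,cy,e,q=CAM[n]; p=(np.atleast_2d(P)-e)@R.from_quat(q).as_matrix()
    return np.c_[f*p[:,0]/p[:,2]+cx,f*p[:,1]/p[:,2]+cy]
def ray(n,uv):
    f,cx,cy,e,q=CAM[n]; return np.array(e),R.from_quat(q).as_matrix()@[(uv[0]-cx)/f,(uv[1]-cy)/f,1]
def onz(n,uv,z):
    e,d=ray(n,uv); return e+d*(z-e[2])/d[2]
def tri(a,b):
    "a: scene px, b: top px"
    r=least_squares(lambda P:np.r_[proj("scene",P)[0]-a,proj("top",P)[0]-b],[.5,0,.05]); return r.x,np.abs(r.fun).max()
E
python3 - <<'E'
from h import *
t=cv2.imread("pics/top0.png"); s=cv2.imread("pics/scene0.png")
cv2.imwrite("pics/t1.png",crop(t,"",185,110,445,260,3)); cv2.imwrite("pics/s1.png",crop(s,"",225,110,485,330,2.7))
E
```

```text
(no output)
```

View pics/t1.png

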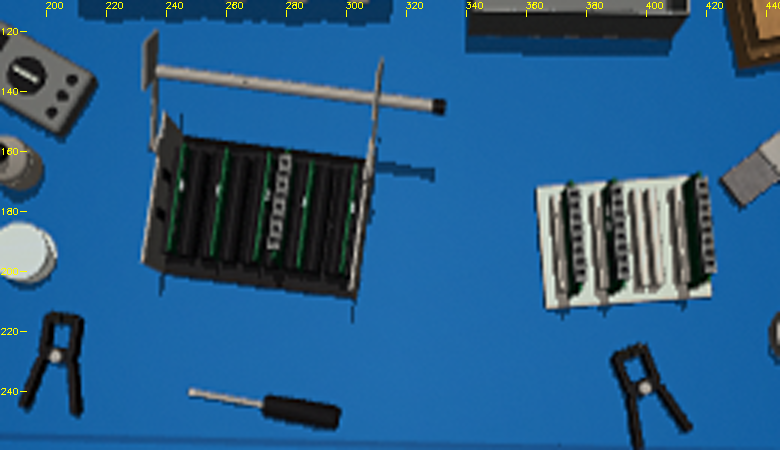

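View pics/s1.png

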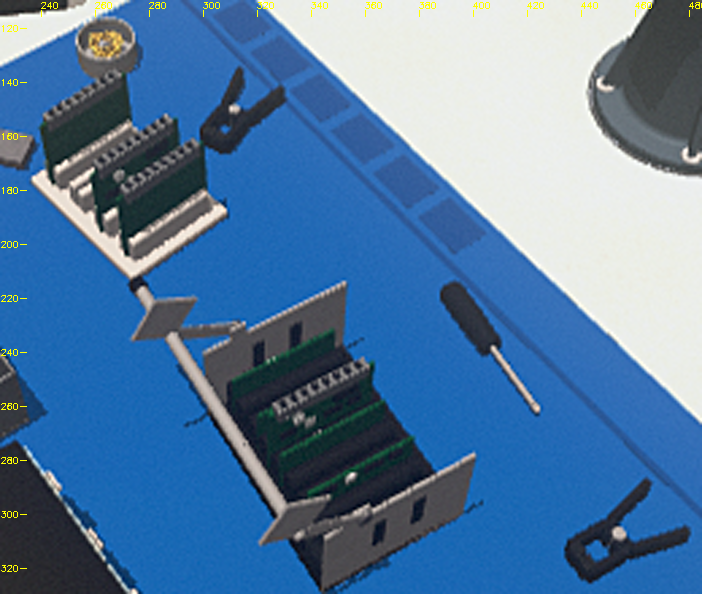

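```bash
cat >> h.py <<'E'
def T(p,P):
    "pose p=(x,y,yaw) applied to local points"
    c,s=np.cos(p[2]),np.sin(p[2]); P=np.atleast_2d(P).astype(float); return np.c_[p[0]+c*P[:,0]-s*P[:,1],p[1]+s*P[:,0]+c*P[:,1],P[:,2]]
def fit(items,p0):
    "items: list of (cam,(u,v),localpoint)"
    f=lambda p:np.concatenate([proj(n,T(p,L))[0]-uv for n,uv,L in items])
    r=least_squares(f,p0,loss="soft_l1"); return r.x,np.round(r.fun.reshape(-1,2),1).tolist()
def cs(x,y): return ("scene",np.array([x/2.7+224.5,y/2.7+109.5]))
def ct(x,y): return ("top",np.array([x/3+184.5,y/3+109.5]))
E
python3 - <<'E'
from h import *
L=lambda *a:np.array(a)/1000
it=[(*ct(143,262),L(-75,103,116)),(*ct(165,112),L(75,103,116)),(*ct(356,298),L(-75,-102,116)),
(*cs(475,455),L(-75,104,116)),(*cs(322,532),L(75,104,116)),(*cs(345,283),L(-75,-103,116)),(*cs(203,352),L(75,-103,116)),(*cs(322,590),L(75,104,0))]
rk,r=fit(it,[.6,.15,0]); print("rack",rk.round(4),r)
for n,a,b,c,d in [("A",(575,184),(579,281),(198,142),(123,183)),("B",(616,182),(622,279),(172,117),(96,155)),("C",(700,178),(709,270),(120,73),(45,118)),("ld",(285,155),(275,248),(366,362),(275,410))]:
    # a back top, b front top in top cam ; c front, d back in scene
    it=[(*ct(*a),L(47,0,115)),(*ct(*b),L(-47,0,115)),(*cs(*c),L(-47,0,115)),(*cs(*d),L(47,0,115))]
    p,r=fit(it,[.6,-.1,0]); print(n,p.round(4),r)
    print("  tri",tri(cs(*d)[1],ct(*a)[1]),tri(cs(*c)[1],ct(*b)[1]))
t=cv2.imread("pics/top0.png"); s=cv2.imread("pics/scene0.png")
o=np.zeros((600,800,3),np.uint8)
for im,b,x in((crop(t,"",355,160,435,220,5),0,0),(crop(s,"",230,130,310,215,5),0,400)): o[:im.shape[0],x:x+400]=im
c1=crop(t,"",185,205,230,255,4); o[330:530,0:180]=c1; c2=crop(t,"",380,215,430,265,4); o[330:530,200:400]=c2
cv2.imwrite("pics/stand.png",o)
E
```

```text
rack [ 0.595   0.1165 -0.1156] [[-0.2, 0.3], [0.4, 0.2], [-1.5, -2.2], [-0.0, -0.8], [0.6, 1.4], [0.2, -1.4], [-0.2, -1.2], [-0.7, 0.5]]
A [ 0.5691 -0.1944  0.0378] [[0.1, 1.0], [-0.2, 0.5], [-0.1, -0.2], [-1.0, 1.9]]
  tri (array([ 0.61545847, -0.18944282,  0.12616193]), np.float64(0.5740623675326901)) (array([ 0.52284445, -0.19607601,  0.11497324]), np.float64(0.34453340545582023))
B [ 0.572  -0.2359  0.0499] [[0.4, 0.9], [-0.1, 0.5], [-0.3, 0.1], [-0.4, 3.1]]
  tri (array([ 0.61851758, -0.22937909,  0.13156792]), np.float64(0.07369973937306895)) (array([ 0.52556625, -0.23758133,  0.1165265 ]), np.float64(0.3207628385289354))
C [ 0.581  -0.3178  0.0824] [[-0.1, -0.2], [-0.4, 1.0], [-0.6, -0.2], [-0.2, 0.0]]
  tri (array([ 0.62728711, -0.31426799,  0.11450071]), np.float64(0.06653726063822774)) (array([ 0.53509161, -0.32104751,  0.11603911]), np.float64(0.7788645041904374))
ld [ 0.5959  0.0972 -0.091 ] [[-0.2, -0.3], [-0.8, 0.2], [-0.3, -0.5], [-0.1, -0.2]]
  tri (array([0.64214976, 0.09248372, 0.1129674 ]), np.float64(0.017804399120905146)) (array([0.54888595, 0.10075904, 0.1120539 ]), np.float64(0.48594855410954096))
```

View pics/stand.png

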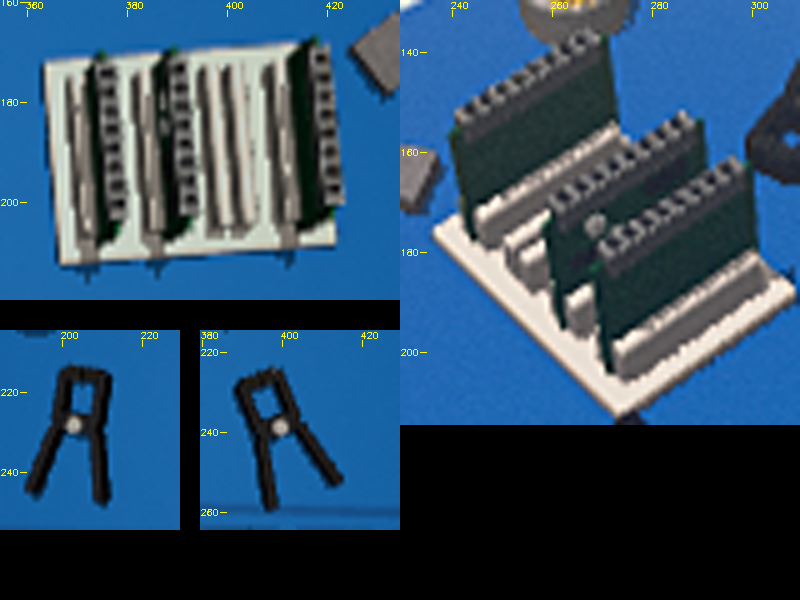

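```bash
python3 - <<'E'
from h import *
L=lambda *a:np.array(a)/1000
P=lambda x,y:("top",np.array([355+x/5-.5,160+y/5-.5])); S=lambda x,y:("scene",np.array([230+(x-400)/5-.5,130+y/5-.5]))
for n,a,b,c,d in [("A",(109,63),(118,220),(745,163),(603,250)),("B",(180,54),(190,213),(693,117),(552,205)),("C",(320,46),(335,205),(598,35),(458,118))]:
    it=[(*P(*a),L(47,0,115)),(*P(*b),L(-47,0,115)),(*S(*c),L(-47,0,115)),(*S(*d),L(47,0,115))]
    p,r=fit(it,[.6,-.1,0]); print(n,p.round(4),r)
    print("  tri",tri(S(*d)[1],P(*a)[1]),tri(S(*c)[1],P(*b)[1]))
# stand base corners z~12? from top picks
for q in((45,62),(300,42),(335,243),(62,265)): print(onz("top",P(*q)[1],.0).round(3))
# clips: pivots (white dot) and handle tips/jaw
Q=lambda x,y:np.array([185+x/4-.5,205+(y-330)/4-.5]); W=lambda x,y:np.array([380+(x-200)/4-.5,215+(y-330)/4-.5])
for nm,F,pts in(("cl1",Q,((74,425),(64,372),(106,374),(34,490),(102,500))),("cl2",W,((281,427),(240,385),(283,372),(270,506),(337,480)))):
    print(nm,[onz("top",F(*p),.024).round(4)[:2].tolist() for p in pts])
t=cv2.imread("pics/top0.png"); s=cv2.imread("pics/scene0.png")
o=np.zeros((600,800,3),np.uint8)
a=crop(t,"",228,115,308,220,5); o[:525,:400]=a; b=crop(s,"",265,205,405,330,2.85); o[:b.shape[0],400:400+b.shape[1]]=b[:,:400]
cv2.imwrite("pics/rack.png",o)
E
```

```text
A [ 0.568  -0.1939  0.0555] [[-0.4, 0.0], [-0.7, 0.5], [-0.6, -0.5], [-0.5, -0.2]]
  tri (array([ 0.61444762, -0.19193302,  0.11345392]), np.float64(0.381049555946845)) (array([ 0.52119965, -0.19725997,  0.11295733]), np.float64(0.7268728008264702))
B [ 0.5731 -0.2361  0.0668] [[-0.4, 0.4], [-0.4, 0.5], [-0.7, -0.0], [-0.5, -0.2]]
  tri (array([ 0.62010225, -0.23308323,  0.11471651]), np.float64(0.5144155212062742)) (array([ 0.52610132, -0.23896243,  0.11562452]), np.float64(0.6463592860507674))
C [ 0.5804 -0.319   0.0774] [[-0.3, 0.2], [-0.8, 0.2], [-0.7, -0.5], [-0.2, -0.3]]
  tri (array([ 0.62732556, -0.31593714,  0.11365207]), np.float64(0.2899918583656529)) (array([ 0.53280619, -0.32406064,  0.11209155]), np.float64(0.7070430777056913))
[ 0.635 -0.167  0.   ]
[ 0.652 -0.33   0.   ]
[ 0.523 -0.352  0.   ]
[ 0.505 -0.179  0.   ]
cl1 [[0.4432, 0.3329], [0.4843, 0.3426], [0.4835, 0.3098], [0.3923, 0.3615], [0.3857, 0.3084]]
cl2 [[0.4236, -0.2788], [0.4554, -0.2468], [0.4662, -0.2802], [0.3626, -0.2705], [0.3837, -0.3221]]
```

View pics/rack.png

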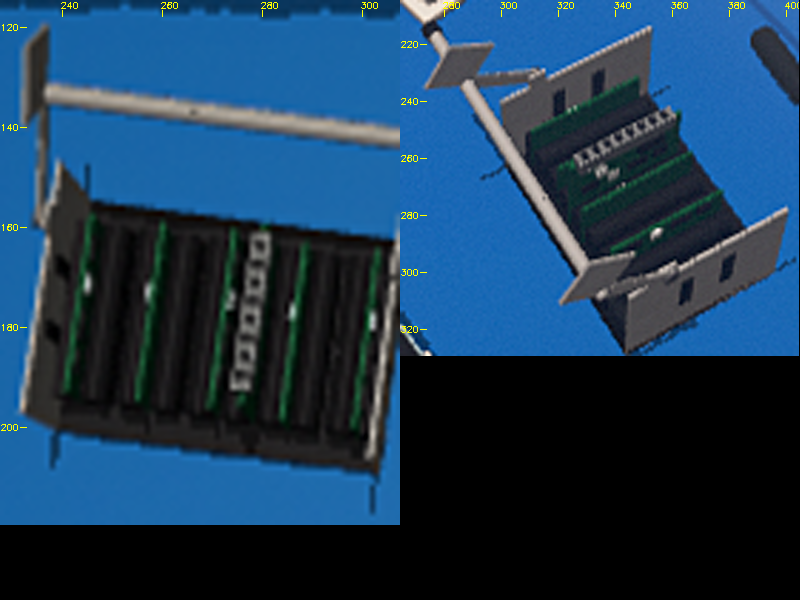

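```bash
python3 - <<'E'
from h import *
L=lambda *a:np.array(a)/1000
P=lambda x,y:("top",np.array([228+x/5-.5,115+y/5-.5])); S=lambda x,y:("scene",np.array([265+(x-400)/2.85-.5,205+y/2.85-.5]))
lows=[(88,(93,215),(66,393)),(44,(162,222),(138,400)),(0,(235,230),(210,405)),(-44,(305,243),(283,420)),(-88,(377,250),(355,430))]
ti=[]
for y,b,f in lows: ti+=[(*P(*b),L(55,y,72)),(*P(*f),L(-55,y,72))]
ti+=[(*P(261,234),L(47,-22,115)),(*P(240,388),L(-47,-22,115)),(*P(372,460),L(-75,-102.5,116)),(*P(23,410),L(-75,102.5,116))]
si=[(*S(788,208),L(-75,104,116)),(*S(627,290),L(75,104,116)),(*S(627,352),L(75,104,0)),(*S(650,27),L(-75,-103,116)),(*S(501,98),L(75,-103,116)),
(*S(578,160),L(47,-22,115)),(*S(674,113),L(-47,-22,115)),(*S(638,80),L(-55,-88,72)),(*S(528,130),L(55,-88,72)),(*S(692,155),L(-55,0,72)),(*S(582,208),L(55,0,72)),(*S(722,192),L(-55,44,72))]
for n,i in(("top",ti),("scene",si),("both",ti+si)):
    p,r=fit(i,[.6,.12,-.1]); print(n,p.round(4),r)
ld=[ti[10],ti[11],si[5],si[6]]; print("loaded",fit([(a,b,L(c[0]*1000,0,115)) for a,b,c in ld],[.6,.1,-.1])[0])
q,_=fit(ti+si,[.6,.12,-.1]); print("exp loaded",T(q,L(0,-22,115)))
# bail: bar top-view handle end & left
for nm,a in(("capR",2.2),): 
  for ang in(1.6,1.8,2.0,2.2,2.4,2.6):
    B=lambda y:L(40-75*np.cos(ang),y,123+75*np.sin(ang)); print(ang,proj("top",T(q,[B(-100),B(-140),B(-171)])).round(1).tolist(),proj("scene",T(q,[B(100),B(-171)])).round(1).tolist())
E
```

```text
top [ 0.5965  0.1177 -0.1073] [[-0.2, -0.4], [-0.1, -0.4], [0.3, 0.1], [-0.1, 0.0], [-0.0, 0.3], [-0.0, 0.9], [0.3, -0.5], [-0.2, -0.3], [0.2, -0.1], [-0.1, -0.4], [0.3, 0.2], [0.1, 0.9], [-0.3, -0.6], [-0.2, 0.5]]
scene [ 0.5964  0.1186 -0.1134] [[-0.0, 0.7], [0.4, 2.8], [-0.9, 1.6], [0.3, -0.2], [-0.4, 0.8], [-0.4, -0.4], [-0.1, -1.3], [0.3, -1.4], [0.9, 0.0], [0.3, -1.5], [0.0, 0.2], [-0.3, -0.7]]
both [ 0.5963  0.1181 -0.1104] [[-0.3, -0.4], [-0.2, -0.5], [0.2, 0.1], [-0.2, 0.0], [-0.1, 0.3], [-0.2, 0.9], [0.2, -0.4], [-0.4, -0.2], [0.2, 0.1], [-0.3, -0.3], [0.2, 0.3], [-0.1, 0.9], [-0.5, -0.4], [-0.3, 0.4], [-0.1, 0.3], [0.4, 2.6], [-0.9, 1.4], [0.0, -0.4], [-0.6, 0.8], [-0.5, -0.5], [-0.3, -1.5], [0.0, -1.6], [0.7, -0.1], [0.1, -1.7], [-0.1, 0.1], [-0.4, -0.9]]
loaded [ 0.59507455  0.09784592 -0.12008627]
exp loaded [[0.59389915 0.09620363 0.115     ]]
1.6 [[305.0, 161.0], [319.5, 162.9], [330.7, 164.4]] [[358.0, 283.4], [296.2, 194.1]]
1.8 [[305.8, 155.9], [320.2, 157.8], [331.3, 159.2]] [[351.9, 287.1], [290.7, 197.2]]
2.0 [[306.5, 151.3], [320.8, 153.1], [331.9, 154.6]] [[346.1, 291.2], [285.5, 200.8]]
2.2 [[307.2, 147.3], [321.4, 149.2], [332.5, 150.6]] [[340.7, 295.7], [280.8, 205.0]]
2.4 [[307.8, 144.3], [321.9, 146.1], [332.9, 147.5]] [[336.1, 300.3], [276.9, 209.4]]
2.6 [[308.4, 142.2], [322.3, 144.0], [333.1, 145.4]] [[332.4, 304.7], [274.0, 213.9]]
```

```bash
cat >> h.py <<'E'
RK=np.array([.5963,.1181,-.1095])
def cur():
    s=readout.sense(); m=R.from_quat(s["tool_rot"]).as_matrix(); return s,np.array(s["tcp_pos"]),np.arctan2(-m[0,1],m[1,1])
def plan(x,y,z,yaw=None):
    s,p,w=cur(); yaw=w if yaw is None else yaw
    dw=np.array([x,y,z])-p; c,n=np.cos(yaw),np.sin(yaw)
    u=np.array([-(c*dw[0]+n*dw[1]),-n*dw[0]+c*dw[1],-dw[2]])/.02
    print("t%.2f tcp %s yaw %.3f F %s gap %.1f q %s"%(s["t"],p.round(4),w,np.round(s["force"],1),s["finger_gap"]*85.4,np.round(s["q"],2)))
    print("spin",round(np.degrees(w-yaw)/4,2),"units dx,dy,dz",u.round(2))
E
python3 -c "
from h import *
plan(.568,-.194,.235,.07)"
```

```text
t0.10 tcp [0.1789 0.5982 0.2384] yaw -0.291 F [-0.7  0.   0.5] gap 85.6 q [ 1.1   0.53  1.43 -0.    1.18 -0.18]
spin -5.17 units dx,dy,dz [-16.64 -40.87   0.17]
```

Call:
{"name": "send_rows", "arguments": {"commands": "30 0 0 0 -0.86;30 0 0 0 -0.86;30 0 0 0 -0.86;30 0 0 0 -0.86;30 0 0 0 -0.86;30 0 0 0 -0.87;30 -0.4 -0.95 0 0;30 -0.4 -0.95 0 0;30 -0.4 -0.95 0 0;30 -0.4 -0.95 0 0;30 -0.4 -0.95 0 0;30 -0.4 -0.95 0 0;30 -0.4 -0.95 0 0;30 -0.4 -0.95 0 0;30 -0.4 -0.95 0 0;30 -0.4 -0.95 0 0;30 -0.4 -0.95 0 0;30 -0.4 -0.95 0 0;30 -0.4 -0.95 0 0;30 -0.4 -0.95 0 0", "grip_force": 30}}

```text
t: 1.77
tcp_pos: [0.3096, 0.3402, 0.2391]
tool_rot: [-0.035, 0.999, -0.0, -0.0]
force: [0.8, -1.2, -0.9]
finger_gap: 0.354
gripper_force: 0.0
```

Call:
{"name": "send_rows", "arguments": {"commands": "30 -0.4 -0.95 0 0;30 -0.4 -0.95 0 0;30 -0.4 -0.95 0 0;30 -0.4 -0.95 0 0;30 -0.4 -0.95 0 0;30 -0.4 -0.95 0 0;30 -0.4 -0.95 0 0;30 -0.4 -0.95 0 0;30 -0.4 -0.95 0 0;30 -0.4 -0.95 0 0;30 -0.4 -0.95 0 0;30 -0.4 -0.95 0 0;30 -0.4 -0.95 0 0;30 -0.4 -0.95 0 0;30 -0.4 -0.95 0 0;30 -0.4 -0.95 0 0;30 -0.4 -0.95 0 0;30 -0.4 -0.95 0 0;30 -0.4 -0.95 0 0;30 -0.4 -0.95 0 0"}}

```text
t: 3.43
tcp_pos: [0.4958, -0.0275, 0.239]
tool_rot: [-0.035, 0.999, 0.0, -0.0]
force: [-1.0, 0.4, -0.6]
finger_gap: 0.353
gripper_force: 0.0
```

```bash
python3 -c "
from h import *
plan(.568,-.194,.235,.07)"
```

```text
t3.43 tcp [ 0.4958 -0.0275  0.239 ] yaw 0.070 F [-1.   0.4 -0.6] gap 30.2 q [-0.28  0.36  1.75  0.    1.04 -1.92]
spin -0.0 units dx,dy,dz [-3.02 -8.56  0.2 ]
```

Call:
{"name": "send_rows", "arguments": {"commands": "30 -0.34 -0.95 0 0;30 -0.34 -0.95 0 0;30 -0.34 -0.95 0 0;30 -0.34 -0.95 0 0;30 -0.34 -0.95 0 0;30 -0.34 -0.95 0 0;30 -0.34 -0.95 0 0;30 -0.34 -0.95 0 0;30 -0.34 -0.95 0 0;30 0 0 0.8 0;30 0 0 1 0;30 0 0 1 0;30 0 0 1 0;30 0 0 1 0;30 0 0 1 0;30 0 0 0.8 0;30 0 0 0.6 0;30 0 0 0 0"}}

```text
t: 4.93
tcp_pos: [0.5669, -0.1919, 0.0924]
tool_rot: [-0.035, 0.999, 0.002, -0.003]
force: [0.2, -0.6, -0.3]
finger_gap: 0.349
gripper_force: 0.0
```

Call:
{"name": "send_rows", "arguments": {"commands": "4 0 0 0 0;4 0 0 0 0;4 0 0 0 0;4 0 0 0 0;4 0 0 0 0;4 0 0 0 0"}}

```text
t: 5.43
tcp_pos: [0.5695, -0.1934, 0.0961]
tool_rot: [-0.035, 0.999, -0.001, 0.001]
force: [1.0, -2.5, 0.1]
finger_gap: 0.131
gripper_force: 35.0
```

Call:
{"name": "send_rows", "arguments": {"commands": "4 0 0 -0.3 0;4 0 0 -0.6 0;4 0 0 -0.9 0;4 0 0 -1 0;4 0 0 -1 0;4 0 0 -1 0;4 0 0 -1 0;4 0 0 -0.9 0;4 0 0 -0.5 0;4 0 0 0 0.64;4 0 0 0 0.64;4 0 0 0 0.64;4 0 0 0 0.65;4 0 0 0 0;4 0 0 0 0"}}

```text
t: 6.68
tcp_pos: [0.5685, -0.1924, 0.2394]
tool_rot: [0.054, 0.999, 0.0, -0.0]
force: [-0.0, -0.4, -0.5]
finger_gap: 0.134
gripper_force: 34.8
```

```bash
python3 -c "
from h import *
plan(.6035,.1837,.24,-.1095)
print([T(RK,[[0,y,.1]])[0].round(4) for y in (.066,.022,-.066)])"
```

```text
t6.68 tcp [ 0.5685 -0.1924  0.2394] yaw -0.108 F [-0.  -0.4 -0.5] gap 11.4 q [-0.51  0.49  1.5   0.    1.15 -1.98]
spin 0.02 units dx,dy,dz [ 0.31 18.89 -0.03]
[array([0.6035, 0.1837, 0.1   ]), array([0.5987, 0.14  , 0.1   ]), array([0.5891, 0.0525, 0.1   ])]
```

Call:
{"name": "send_rows", "arguments": {"commands": "4 0.02 0.4 0 0;4 0.02 0.8 0 0;4 0.02 1 0 0;4 0.02 1 0 0;4 0.02 1 0 0;4 0.02 1 0 0;4 0.02 1 0 0;4 0.02 1 0 0;4 0.02 1 0 0;4 0.02 1 0 0;4 0.02 1 0 0;4 0.02 1 0 0;4 0.02 1 0 0;4 0.02 1 0 0;4 0.02 1 0 0;4 0.01 1 0 0;4 0 1 0 0;4 0 1 0 0;4 0 0.9 0 0;4 0 0.6 0 0"}}

```text
t: 8.35
tcp_pos: [0.6028, 0.182, 0.2392]
tool_rot: [0.054, 0.999, 0.0, -0.0]
force: [-0.2, -0.6, -0.8]
finger_gap: 0.132
gripper_force: 34.7
```

Call:
{"name": "send_rows", "arguments": {"commands": "4 0 0.2 0.5 0;4 0 0 0.7 0;4 0 0 0.5 0;4 0 0 0 0;4 0 0 0 0;4 0 0 0 0"}}

```text
t: 8.85
tcp_pos: [0.6041, 0.183, 0.2054]
tool_rot: [0.055, 0.998, -0.0, 0.0]
force: [0.1, -0.1, -0.5]
finger_gap: 0.133
gripper_force: 34.7
```

```bash
python3 - <<'E'
from h import *
plan(.6035,.1837,.12,-.1095)
t=snap("top")["img"]; s=snap("scene")["img"]
cv2.imwrite("pics/t2full.png",t);cv2.imwrite("pics/s2full.png",s)
o=np.zeros((600,800,3),np.uint8)
a=crop(t,"",228,115,308,220,5); o[:525,:400]=a; b=crop(s,"",270,190,400,330,3.07)[:600,:400]; o[:b.shape[0],400:400+b.shape[1]]=b
cv2.imwrite("pics/r2.png",o)
E
```

```text
t8.85 tcp [0.6041 0.183  0.2054] yaw -0.110 F [ 0.1 -0.1 -0.5] gap 11.3 q [ 0.12  0.57  1.45 -0.    1.12 -1.34]
spin -0.01 units dx,dy,dz [0.04 0.03 4.27]
```

View pics/r2.png

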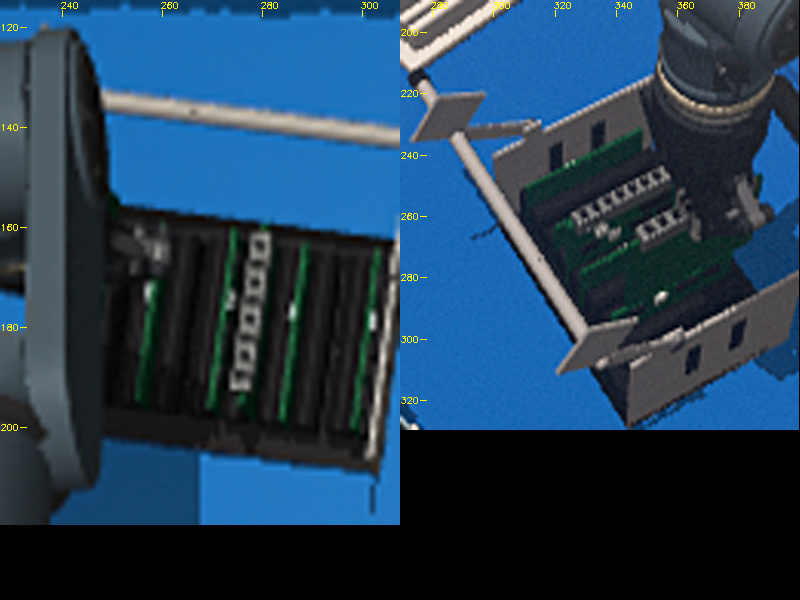

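```bash
python3 - <<'E'
from h import *
for x in(.047,.044,.050): print(x,proj("scene",T(RK,[x,.066,.225])),proj("scene",T(RK,[x,.066,.230])))
E
```

```text
0.047 [[347.92700239 265.76310227]] [[348.00467279 264.5857471 ]]
0.044 [[349.14960736 265.11809634]] [[349.23177843 263.93930029]]
0.05 [[346.70239291 266.4091657 ]] [[346.77554775 265.23325775]]
```

Call:
{"name": "send_rows", "arguments": {"commands": "4 0 0 0.6 0;4 0 0 0.8 0;4 0 0 0.8 0;4 0 0 0.6 0;4 0 0 0.4 0;4 0 0 0.3 0;4 0 0 0.2 0;4 0 0 0.2 0;4 0 0 0.2 0;4 0 0 0 0"}}

```text
t: 9.78
tcp_pos: [0.604, 0.1838, 0.123]
tool_rot: [0.055, 0.998, 0.0, 0.0]
force: [0.1, 2.2, -1.5]
finger_gap: 0.133
gripper_force: 34.6
```

Call:
{"name": "send_rows", "arguments": {"commands": "4 0 0 0.2 0;4 0 0 0.2 0;4 0 0 0.2 0;4 0 0 0.2 0;4 0 0 0.2 0;4 0 0 0 0"}}

```text
t: 10.28
tcp_pos: [0.6035, 0.1836, 0.1023]
tool_rot: [0.055, 0.999, 0.0, -0.001]
force: [1.7, 2.0, -1.2]
finger_gap: 0.128
gripper_force: 34.4
```

Call:
{"name": "send_rows", "arguments": {"commands": "4 0 0 0.15 0;4 0 0 0.15 0;4 0 0 0.1 0;4 0 0 0.1 0;4 0 0 0 0"}}

```text
t: 10.7
tcp_pos: [0.6039, 0.1838, 0.0956]
tool_rot: [0.055, 0.999, 0.0, 0.0]
force: [-3.5, 1.2, 11.8]
finger_gap: 0.128
gripper_force: 36.4
```

Call:
{"name": "send_rows", "arguments": {"commands": "24 0 0 0 0;24 0 0 0 0;24 0 0 0 0;24 0 0 0 0;24 0 0 -0.4 0;24 0 0 -0.9 0;24 0 0 -1 0;24 0 0 -1 0;24 0 0 -1 0;30 0 0 -1 0;30 0 0 -1 0;30 0 0 -0.5 0;30 0 0 0 -0.85;30 0 0 0 -0.86;30 0 0 0 -0.86;30 0 0 0 0;30 0 0 0 0"}}

```text
t: 12.12
tcp_pos: [0.6036, 0.1834, 0.229]
tool_rot: [-0.034, 0.999, -0.0, -0.0]
force: [-0.3, -0.5, -0.1]
finger_gap: 0.354
gripper_force: 0.0
```

```bash
python3 -c "
from h import *
plan(.573,-.236,.235,.07)"
```

```text
t12.12 tcp [0.6036 0.1834 0.229 ] yaw 0.069 F [-0.3 -0.5 -0.1] gap 30.2 q [ 0.12  0.55  1.43 -0.    1.17 -1.52]
spin -0.02 units dx,dy,dz [  2.99 -20.81  -0.3 ]
```

Call:
{"name": "send_rows", "arguments": {"commands": "30 0.15 -1 0 0;30 0.15 -1 0 0;30 0.15 -1 0 0;30 0.15 -1 0 0;30 0.15 -1 0 0;30 0.15 -1 0 0;30 0.15 -1 0 0;30 0.15 -1 0 0;30 0.15 -1 0 0;30 0.15 -1 0 0;30 0.15 -1 0 0;30 0.15 -1 0 0;30 0.15 -1 0 0;30 0.15 -1 0 0;30 0.15 -1 0 0;30 0.15 -1 0 0;30 0.15 -1 0 0;30 0.15 -1 0 0;30 0.15 -1 0 0;30 0.15 -1 0 0"}}

```text
t: 13.78
tcp_pos: [0.5717, -0.2206, 0.229]
tool_rot: [-0.034, 0.999, 0.0, -0.0]
force: [0.3, -0.5, 0.1]
finger_gap: 0.351
gripper_force: 0.0
```

Call:
{"name": "send_rows", "arguments": {"commands": "30 0 -0.81 0 0;30 0 0 0 0;30 0 0 0.7 0;30 0 0 1 0;30 0 0 1 0;30 0 0 1 0;30 0 0 1 0;30 0 0 1 0;30 0 0 0.7 0;30 0 0 0.3 0;30 0 0 0 0;4 0 0 0 0;4 0 0 0 0;4 0 0 0 0;4 0 0 0 0;4 0 0 0 0;4 0 0 0 0"}}

```text
t: 15.2
tcp_pos: [0.5736, -0.2361, 0.0961]
tool_rot: [-0.035, 0.999, -0.0, 0.001]
force: [-0.6, 1.5, 2.9]
finger_gap: 0.132
gripper_force: 35.7
```

Lift, spin to rack yaw.

Call:
{"name": "send_rows", "arguments": {"commands": "4 0 0 -0.3 0;4 0 0 -0.6 0;4 0 0 -0.9 0;4 0 0 -1 0;4 0 0 -1 0;4 0 0 -1 0;4 0 0 -1 0;4 0 0 -0.9 0;4 0 0 -0.5 0;4 0 0 0 0.64;4 0 0 0 0.64;4 0 0 0 0.64;4 0 0 0 0.65;4 0 0 0 0;4 0 0 0 0"}}

```text
t: 16.45
tcp_pos: [0.5729, -0.2357, 0.2394]
tool_rot: [0.054, 0.999, 0.0, -0.0]
force: [1.2, 0.5, -1.7]
finger_gap: 0.132
gripper_force: 35.2
```

```bash
python3 -c "
from h import *
plan(.5987,.140,.24,-.1095)"
```

```text
t16.45 tcp [ 0.5729 -0.2357  0.2394] yaw -0.108 F [ 1.2  0.5 -1.7] gap 11.2 q [-0.57  0.52  1.45  0.    1.18 -2.03]
spin 0.02 units dx,dy,dz [ 0.77 18.81 -0.03]
```

Call:
{"name": "send_rows", "arguments": {"commands": "4 0.04 0.4 0 0;4 0.04 0.8 0 0;4 0.04 1 0 0;4 0.04 1 0 0;4 0.04 1 0 0;4 0.04 1 0 0;4 0.04 1 0 0;4 0.04 1 0 0;4 0.04 1 0 0;4 0.04 1 0 0;4 0.04 1 0 0;4 0.04 1 0 0;4 0.04 1 0 0;4 0.04 1 0 0;4 0.04 1 0 0;4 0.04 1 0 0;4 0.04 1 0 0;4 0.04 1 0 0;4 0.04 1 0 0.02;4 0 0.61 0 0"}}

```text
t: 18.12
tcp_pos: [0.5979, 0.1432, 0.2393]
tool_rot: [0.054, 0.999, 0.001, -0.001]
force: [1.0, -0.8, -1.9]
finger_gap: 0.134
gripper_force: 35.1
```

Call:
{"name": "send_rows", "arguments": {"commands": "4 0 0 0 0;4 0 0 0.6 0;4 0 0 0.9 0;4 0 0 1 0;4 0 0 1 0;4 0 0 0.8 0;4 0 0 0.5 0;4 0 0 0.4 0;4 0 0 0.3 0;4 0 0 0.3 0;4 0 0 0 0"}}

```text
t: 19.03
tcp_pos: [0.599, 0.1398, 0.1228]
tool_rot: [0.056, 0.998, 0.0, -0.0]
force: [0.6, 0.4, -1.6]
finger_gap: 0.135
gripper_force: 35.1
```

Call:
{"name": "send_rows", "arguments": {"commands": "4 0 0 0.2 0;4 0 0 0.2 0;4 0 0 0.2 0;4 0 0 0.2 0;4 0 0 0.2 0;4 0 0 0.1 0;4 0 0 0.15 0;4 0 0 0.1 0;4 0 0 0 0"}}

```text
t: 19.78
tcp_pos: [0.5991, 0.1399, 0.0962]
tool_rot: [0.055, 0.998, 0.0, -0.0]
force: [-0.6, 1.5, -0.7]
finger_gap: 0.137
gripper_force: 35.2
```

Call:
{"name": "send_rows", "arguments": {"commands": "4 0 0 0.05 0;4 0 0 0.05 0;4 0 0 0.05 0;4 0 0 0 0"}}

```text
t: 20.12
tcp_pos: [0.5991, 0.1399, 0.0961]
tool_rot: [0.055, 0.998, 0.0, 0.0]
force: [-4.4, 1.4, 13.6]
finger_gap: 0.129
gripper_force: 37.4
```

Call:
{"name": "send_rows", "arguments": {"commands": "24 0 0 0 0;24 0 0 0 0;24 0 0 0 0;24 0 0 0 0;24 0 0 -0.4 0;24 0 0 -0.9 0;24 0 0 -1 0;24 0 0 -1 0;24 0 0 -1 0;30 0 0 -1 0;30 0 0 -1 0;30 0 0 -0.5 0;30 0 0 0 -0.87;30 0 0 0 -0.87;30 0 0 0 -0.88;30 0 0 0 0;30 0 0 0 0"}}

```text
t: 21.53
tcp_pos: [0.5989, 0.1397, 0.229]
tool_rot: [-0.035, 0.999, -0.0, -0.0]
force: [0.4, 0.4, 0.2]
finger_gap: 0.349
gripper_force: 0.0
```

```bash
python3 -c "
from h import *
plan(.5804,-.319,.235,.075)"
```

```text
t21.53 tcp [0.5989 0.1397 0.229 ] yaw 0.071 F [0.4 0.4 0.2] gap 29.8 q [ 0.05  0.53  1.47 -0.    1.15 -1.59]
spin -0.06 units dx,dy,dz [  2.64 -22.8   -0.3 ]
```

Call:
{"name": "send_rows", "arguments": {"commands": "40 0.12 -1 0 -0.06;40 0.12 -1 0 0;40 0.12 -1 0 0;40 0.12 -1 0 0;40 0.12 -1 0 0;40 0.12 -1 0 0;40 0.12 -1 0 0;40 0.12 -1 0 0;40 0.12 -1 0 0;40 0.12 -1 0 0;40 0.12 -1 0 0;40 0.12 -1 0 0;40 0.12 -1 0 0;40 0.12 -1 0 0;40 0.12 -1 0 0;40 0.12 -1 0 0;40 0.12 -1 0 0;40 0.12 -1 0 0;40 0.12 -1 0 0;40 0.12 -1 0 0"}}

```text
t: 23.2
tcp_pos: [0.5814, -0.2637, 0.2289]
tool_rot: [-0.037, 0.999, 0.0, -0.0]
force: [-0.1, -0.3, 0.3]
finger_gap: 0.466
gripper_force: 0.0
```

Call:
{"name": "send_rows", "arguments": {"commands": "40 0.12 -1 0 0;40 0.12 -1 0 0;40 0 -0.8 0 0;40 0 0 0 0;40 0 0 0.7 0;40 0 0 1 0;40 0 0 1 0;40 0 0 1 0;40 0 0 1 0;40 0 0 1 0;40 0 0 0.7 0;40 0 0 0.3 0;40 0 0 0 0;4 0 0 0 0;4 0 0 0 0;4 0 0 0 0;4 0 0 0 0;4 0 0 0 0;4 0 0 0 0;4 0 0 0 0"}}

```text
t: 24.87
tcp_pos: [0.5821, -0.3195, 0.0967]
tool_rot: [-0.038, 0.999, -0.001, 0.001]
force: [0.8, -0.1, 5.1]
finger_gap: 0.135
gripper_force: 34.6
```

Call:
{"name": "send_rows", "arguments": {"commands": "4 0 0 -0.3 0;4 0 0 -0.6 0;4 0 0 -0.9 0;4 0 0 -1 0;4 0 0 -1 0;4 0 0 -1 0;4 0 0 -1 0;4 0 0 -0.9 0;4 0 0 -0.5 0;4 0 0 0 0.66;4 0 0 0 0.66;4 0 0 0 0.66;4 0 0 0 0.66;4 0 0 0 0;4 0 0 0 0"}}

```text
t: 26.12
tcp_pos: [0.5807, -0.3186, 0.239]
tool_rot: [0.053, 0.999, 0.0, -0.001]
force: [-0.7, 0.4, -1.9]
finger_gap: 0.136
gripper_force: 33.6
```

```bash
python3 -c "
from h import *
plan(.5891,.0525,.24,-.1095)"
```

```text
t26.12 tcp [ 0.5807 -0.3186  0.239 ] yaw -0.107 F [-0.7  0.4 -1.9] gap 11.6 q [-0.67  0.58  1.33  0.    1.23 -2.13]
spin 0.04 units dx,dy,dz [ 1.61 18.49 -0.05]
```

Call:
{"name": "send_rows", "arguments": {"commands": "4 0.08 0.4 0 0.04;4 0.08 0.8 0 0;4 0.08 1 0 0;4 0.08 1 0 0;4 0.08 1 0 0;4 0.08 1 0 0;4 0.08 1 0 0;4 0.08 1 0 0;4 0.08 1 0 0;4 0.08 1 0 0;4 0.08 1 0 0;4 0.08 1 0 0;4 0.08 1 0 0;4 0.08 1 0 0;4 0.08 1 0 0;4 0.08 1 0 0;4 0.08 1 0 0;4 0.08 1 0 0;4 0.08 1 0 0;4 0.08 0.3 0 0"}}

```text
t: 27.78
tcp_pos: [0.589, 0.0564, 0.2394]
tool_rot: [0.054, 0.999, 0.001, -0.0]
force: [0.1, -0.5, -1.0]
finger_gap: 0.131
gripper_force: 33.5
```

Call:
{"name": "send_rows", "arguments": {"commands": "4 0 0 0 0;4 0 0 0.6 0;4 0 0 0.9 0;4 0 0 1 0;4 0 0 1 0;4 0 0 0.8 0;4 0 0 0.5 0;4 0 0 0.4 0;4 0 0 0.3 0;4 0 0 0.3 0;4 0 0 0 0"}}

```text
t: 28.7
tcp_pos: [0.5901, 0.0523, 0.1227]
tool_rot: [0.055, 0.998, 0.0, -0.0]
force: [0.1, -0.2, -1.3]
finger_gap: 0.135
gripper_force: 33.5
```

Call:
{"name": "send_rows", "arguments": {"commands": "4 0 0 0.2 0;4 0 0 0.2 0;4 0 0 0.2 0;4 0 0 0.2 0;4 0 0 0.2 0;4 0 0 0.1 0;4 0 0 0.15 0;4 0 0 0.1 0;4 0 0 0 0"}}

```text
t: 29.45
tcp_pos: [0.5902, 0.0524, 0.0967]
tool_rot: [0.055, 0.998, 0.0, -0.0]
force: [-1.1, 0.3, 2.2]
finger_gap: 0.134
gripper_force: 34.0
```

Press home, release, lift; then move toward the handle.

Call:
{"name": "send_rows", "arguments": {"commands": "4 0 0 0.05 0;4 0 0 0.05 0;4 0 0 0.05 0;4 0 0 0 0"}}

```text
t: 29.78
tcp_pos: [0.5902, 0.0525, 0.0967]
tool_rot: [0.055, 0.998, -0.0, 0.0]
force: [-6.8, 1.5, 19.1]
finger_gap: 0.136
gripper_force: 36.5
```

Call:
{"name": "send_rows", "arguments": {"commands": "24 0 0 0 0;24 0 0 0 0;24 0 0 0 0;24 0 0 0 0;24 0 0 -0.4 0;24 0 0 -0.9 0;24 0 0 -1 0;24 0 0 -1 0;24 0 0 -1 0;36 0 0 -1 0;36 0 0 -1 0;36 0 0 -1 0;36 0 0 -1 0;36 0 0 0 0;36 0 0 0 0"}}

```text
t: 31.03
tcp_pos: [0.5908, 0.0523, 0.2605]
tool_rot: [0.055, 0.998, -0.0, 0.001]
force: [0.3, 0.5, -0.6]
finger_gap: 0.423
gripper_force: 0.0
```

```bash
python3 - <<'E'
from h import *
B=lambda a,y:T(RK,[.040-.075*np.cos(a),y,.123+.075*np.sin(a)])
f=lambda p:np.r_[proj("top",B(p[0],p[1]))[0]-[330.5,145.2],proj("scene",B(p[0],p[1]))[0]-[275.2,214.3],proj("top",B(p[0],.098))[0]-[237.1,133.1]][[0,1,2,3,5]]
r=least_squares(f,[2.5,-.165]); print(r.x,r.fun.round(1),B(r.x[0],-.150))
plan(*(B(r.x[0],-.150)[0][:2]),.26,-.1095-np.pi/2)
for a in np.arange(2.6,-.01,-.2): print(round(a,2),B(a,-.150)[0].round(4))
E
```

```text
[ 2.56169629 -0.1652875 ] [0.6 0.2 0.3 0.5 0.5] [[ 0.68203144 -0.04222908  0.16409529]]
t31.03 tcp [0.5908 0.0523 0.2605] yaw -0.111 F [ 0.3  0.5 -0.6] gap 36.1 q [-0.1   0.46  1.49 -0.    1.19 -1.56]
spin 22.48 units dx,dy,dz [-4.2   5.05  0.03]
2.6 [ 0.6835 -0.0424  0.1617]
2.4 [ 0.6746 -0.0414  0.1737]
2.2 [ 0.6635 -0.0402  0.1836]
2.0 [ 0.6507 -0.0388  0.1912]
1.8 [ 0.6366 -0.0372  0.196 ]
1.6 [ 0.6218 -0.0356  0.198 ]
1.4 [ 0.607  -0.034   0.1969]
1.2 [ 0.5927 -0.0324  0.1929]
1.0 [ 0.5794 -0.0309  0.1861]
0.8 [ 0.5677 -0.0297  0.1768]
0.6 [ 0.5581 -0.0286  0.1653]
0.4 [ 0.551  -0.0278  0.1522]
0.2 [ 0.5466 -0.0273  0.1379]
-0.0 [ 0.5451 -0.0272  0.123 ]
```

Call:
{"name": "send_rows", "arguments": {"commands": "36 0 0 0 0.98;36 0 0 0 0.98;36 0 0 0 0.98;36 0 0 0 0.98;36 0 0 0 0.98;36 0 0 0 0.98;36 0 0 0 0.98;36 0 0 0 0.98;36 0 0 0 0.98;36 0 0 0 0.98;36 0 0 0 0.98;36 0 0 0 0.98;36 0 0 0 0.98;36 0 0 0 0.98;36 0 0 0 0.98;36 0 0 0 0.98;36 0 0 0 0.98;36 0 0 0 0.98;36 0 0 0 0.98;36 0 0 0 0.98"}}

```text
t: 32.7
tcp_pos: [0.5891, 0.0524, 0.2573]
tool_rot: [0.675, 0.738, -0.001, -0.002]
force: [0.0, 0.0, 0.2]
finger_gap: 0.425
gripper_force: 0.0
```

Call:
{"name": "send_rows", "arguments": {"commands": "36 0 0 0 0.96;36 0 0 0 0.96;36 0 0 0 0.96;36 -0.6 0 0 0;36 -1 0 0 0;36 -1 0 0 0;36 -1 0 0 0;36 -0.7 0.4 0 0;36 0 0.9 0 0;36 0 1 0 0;36 0 1 0 0;36 0 1 0 0;36 0 0.7 0 0;36 0 0 0 0;36 0 0 0 0"}}

```text
t: 33.95
tcp_pos: [0.6802, -0.0446, 0.2579]
tool_rot: [0.745, 0.668, -0.001, -0.001]
force: [-0.9, -1.1, 0.2]
finger_gap: 0.422
gripper_force: 0.0
```

```bash
python3 - <<'E'
from h import *
a=2.5617
p=T(RK,[.040-.075*np.cos(a),-.152,.123+.075*np.sin(a)])[0]
plan(p[0],p[1],p[2]-.006,-.1095-np.pi/2)
t=snap("top")["img"]; s=snap("scene")["img"]
o=np.zeros((600,800,3),np.uint8)
a=crop(t,"",228,115,348,220,3.33)[:600,:400]; o[:a.shape[0],:a.shape[1]]=a; b=crop(s,"",250,190,410,330,2.5)[:600,:400]; o[:b.shape[0],400:400+b.shape[1]]=b
cv2.imwrite("pics/r3.png",o)
E
```

```text
t33.95 tcp [ 0.6802 -0.0446  0.2579] yaw -1.680 F [-0.9 -1.1  0.2] gap 36.1 q [-0.23  0.59  1.26 -0.    1.3  -0.12]
spin 0.01 units dx,dy,dz [0.03 0.08 4.99]
```

View pics/r3.png

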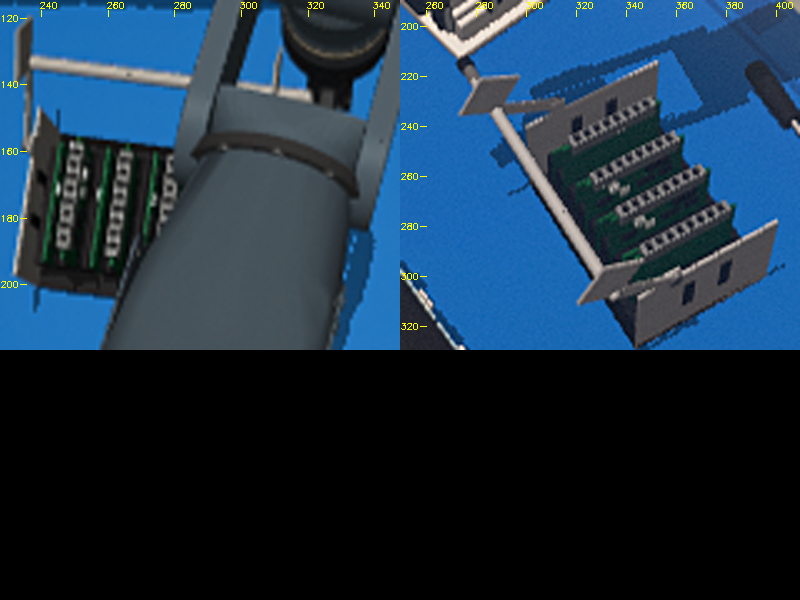

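Call:
{"name": "send_rows", "arguments": {"commands": "36 0.03 0.08 0.5 0;36 0 0 0.9 0;36 0 0 1 0;36 0 0 1 0;36 0 0 0.8 0;36 0 0 0.5 0;36 0 0 0.3 0;36 0 0 0 0;4 0 0 0 0;4 0 0 0 0;4 0 0 0 0;4 0 0 0 0;4 0 0 0 0;4 0 0 0 0", "grip_force": 25}}

```text
t: 35.22
tcp_pos: [0.6837, -0.0439, 0.1608]
tool_rot: [0.745, 0.667, 0.001, 0.002]
force: [4.2, 0.6, 2.5]
finger_gap: 0.13
gripper_force: 26.2
```

```bash
python3 - <<'E'
from h import *
s,p,w=cur(); plan(*p)
c,n=np.cos(RK[2]),np.sin(RK[2]); d=p[:2]-RK[:2]; lx=c*d[0]+n*d[1]; ly=-n*d[0]+c*d[1]; print("local",lx,ly)
a0=np.arccos((.040-lx)/.075); print("a",a0)
prev=a0; A=np.r_[np.arange(round(a0,1),-.01,-.1)]
for b in A[1:]:
    print(round(b,2),"dy %.3f dz %.3f"%((-(.075*np.cos(b)-.075*np.cos(b+.1)))/.02*-1*-1,-(.075*np.sin(b)-.075*np.sin(b+.1))/.02))
E
```

```text
t35.22 tcp [ 0.6837 -0.0439  0.1608] yaw -1.680 F [4.2 0.6 2.5] gap 11.1 q [-0.23  0.69  1.34  0.    1.1  -0.12]
spin 0.0 units dx,dy,dz [ 0.  0. -0.]
local 0.10454438086520987 -0.1515242480185124
a 2.607226750375314
2.5 dy -0.209 dz -0.311
2.4 dy -0.239 dz -0.289
2.3 dy -0.267 dz -0.263
2.2 dy -0.292 dz -0.235
2.1 dy -0.314 dz -0.205
2.0 dy -0.333 dz -0.173
1.9 dy -0.348 dz -0.139
1.8 dy -0.360 dz -0.103
1.7 dy -0.369 dz -0.067
1.6 dy -0.374 dz -0.030
1.5 dy -0.375 dz 0.008
1.4 dy -0.372 dz 0.045
1.3 dy -0.366 dz 0.082
1.2 dy -0.356 dz 0.118
1.1 dy -0.342 dz 0.153
1.0 dy -0.325 dz 0.187
0.9 dy -0.305 dz 0.218
0.8 dy -0.282 dz 0.247
0.7 dy -0.256 dz 0.274
0.6 dy -0.227 dz 0.298
0.5 dy -0.196 dz 0.320
0.4 dy -0.163 dz 0.338
0.3 dy -0.129 dz 0.352
0.2 dy -0.093 dz 0.363
0.1 dy -0.056 dz 0.371
-0.0 dy -0.019 dz 0.374
```

Call:
{"name": "send_rows", "arguments": {"commands": "4 0 -0.21 -0.31 0;4 0 -0.24 -0.29 0;4 0 -0.27 -0.26 0;4 0 -0.29 -0.24 0;4 0 -0.31 -0.2 0;4 0 -0.33 -0.17 0;4 0 -0.35 -0.14 0;4 0 -0.36 -0.1 0;4 0 -0.37 -0.07 0;4 0 -0.37 -0.03 0;4 0 -0.37 0.01 0;4 0 0 0 0"}}

```text
t: 36.22
tcp_pos: [0.6126, -0.0362, 0.197]
tool_rot: [0.745, 0.668, 0.0, 0.001]
force: [-0.1, 0.3, 10.2]
finger_gap: 0.123
gripper_force: 26.1
```

```bash
cat >> h.py <<'E'
def loc():
    s,p,w=cur(); c,n=np.cos(RK[2]),np.sin(RK[2]); d=p[:2]-RK[:2]; return np.array([c*d[0]+n*d[1],-n*d[0]+c*d[1],p[2]]).round(4)
E
python3 -c "
from h import *
print(loc(),cur()[0]['force'],cur()[0]['ft_torque'])"
```

```text
[ 0.033  -0.1516  0.197 ] [-0.07825683  0.2778182  10.16799593] [-0.02056232 -0.24521525  0.00079836]
```

Call:
{"name": "send_rows", "arguments": {"commands": "4 0 -0.37 0.05 0;4 0 -0.37 0.08 0;4 0 -0.36 0.12 0;4 0 -0.34 0.15 0;4 0 -0.32 0.19 0;4 0 -0.3 0.22 0;4 0 -0.28 0.25 0;4 0 -0.26 0.27 0;4 0 0 0 0"}}

```text
t: 36.97
tcp_pos: [0.5595, -0.0303, 0.1669]
tool_rot: [0.745, 0.667, -0.001, -0.001]
force: [3.0, -2.5, -4.3]
finger_gap: 0.126
gripper_force: 24.5
```

Call:
{"name": "send_rows", "arguments": {"commands": "4 0 -0.23 0.3 0;4 0 -0.2 0.32 0;4 0 -0.16 0.34 0;4 0 -0.13 0.35 0;4 0 -0.09 0.36 0;4 0 -0.06 0.37 0;4 0 -0.02 0.37 0;4 0 0 0 0"}}

```text
t: 37.63
tcp_pos: [0.5462, -0.029, 0.1224]
tool_rot: [0.745, 0.667, 0.002, 0.003]
force: [4.9, -0.3, 12.8]
finger_gap: 0.128
gripper_force: 27.9
```

```bash
python3 -c "
from h import *
print(loc(),cur()[0]['force'],cur()[0]['ft_torque'])"
```

```text
[-0.0337 -0.1517  0.1224] [ 4.86874427 -0.25026522 12.78352402] [-0.08889252 -0.76792327  0.00150428]
```

Call:
{"name": "send_rows", "arguments": {"commands": "4 0 0 0.2 0;4 0 0 0.2 0;4 0 0 0 0;4 0 0 0 0"}}

```text
t: 37.97
tcp_pos: [0.5463, -0.0291, 0.117]
tool_rot: [0.745, 0.668, 0.002, 0.003]
force: [0.3, -0.5, 30.2]
finger_gap: 0.125
gripper_force: 32.7
```

Call:
{"name": "send_rows", "arguments": {"commands": "36 0 0 0 0;36 0 0 0 0;36 0 0 0 0;36 0 0 0 0;36 0 0 -0.5 0;36 0 0 -1 0;36 0 0 -1 0;36 0 0 -1 0;36 0 0 -1 0;36 1 0 -1 0;36 1 0 0 0;36 1 0 0 0;36 1 0 0 0;36 1 0 0 0;36 1 0 0 0;36 1 0 0 0;36 0 0 0 0"}}

```text
t: 39.38
tcp_pos: [0.5582, 0.1138, 0.2225]
tool_rot: [0.744, 0.669, 0.0, -0.001]
force: [0.2, -0.3, 0.8]
finger_gap: 0.417
gripper_force: 0.0
```

```bash
python3 - <<'E'
from h import *
p=cur()[1]; plan(*p); print(loc())
t=snap("top")["img"]; s=snap("scene")["img"]
cv2.imwrite("pics/t4full.png",t);cv2.imwrite("pics/s4full.png",s)
o=np.zeros((600,800,3),np.uint8)
def put(im,x,y): h,w=min(im.shape[0],600-y),min(im.shape[1],800-x); o[y:y+h,x:x+w]=im[:h,:w]
put(crop(t,"",185,205,230,255,4),0,330); put(crop(t,"",375,210,430,265,4),190,330)
put(crop(t,"",225,120,325,215,4),0,0)
put(crop(s,"",260,190,395,330,2.8),415,0); put(crop(s,"",430,280,490,330,3),415,400);put(crop(s,"",295,130,335,170,4),610,400)
cv2.imwrite("pics/r4.png",o)
E
```

```text
t39.38 tcp [0.5582 0.1138 0.2225] yaw -1.677 F [ 0.2 -0.3  0.8] gap 35.6 q [0.   0.47 1.59 0.   1.08 0.11]
spin 0.0 units dx,dy,dz [ 0.  0. -0.]
[-0.0374 -0.0084  0.2225]
```

View pics/r4.png

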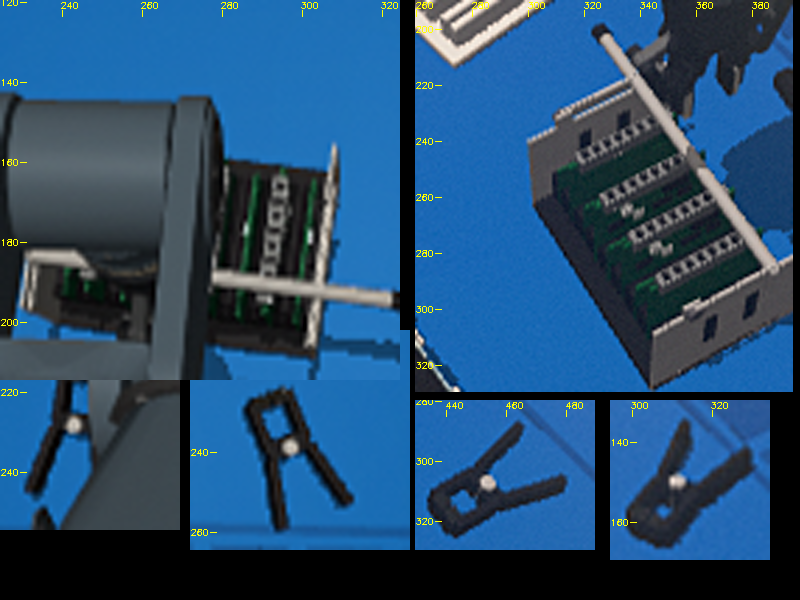

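```bash
python3 - <<'E'
from h import *
c1=tri([453.8,306.8],[203,228.3]); c2=tri([311.25,150.],[399.6,238.75]); print(c1,c2)
print([onz("scene",u,.026).round(4) for u in([453.8,306.8],[311.25,150.])],[onz("top",u,.026).round(4) for u in([203,228.3],[399.6,238.75])])
# handle tips in scene, jaws
S1=lambda x,y:onz("scene",[430+(x-415)/3-.5,280+(y-400)/3-.5],.024)[:2].round(4)
S2=lambda x,y:onz("scene",[295+(x-610)/4-.5,130+(y-400)/4-.5],.024)[:2].round(4)
print("cl1 h",S1(519,425),S1(564,482),"j",S1(432,497),S1(455,535))
print("cl2 h",S2(684,422),S2(750,453),"j",S2(630,516),S2(665,545))
plan(.391,-.291,.20,.36-np.pi)
print("right grip",T(RK,[-.075-.020-.035,-.1045,.0965]),"left",T(RK,[-.075-.020-.035,.1045,.0965]))
E
```

```text
(array([0.44251867, 0.33362376, 0.02349698]), np.float64(0.2135078707421485)) (array([ 0.42266321, -0.2776851 ,  0.02263216]), np.float64(0.38278144412305437))
[array([0.4433, 0.3345, 0.026 ]), array([ 0.4236, -0.2743,  0.026 ])] [array([0.443 , 0.3323, 0.026 ]), array([ 0.4235, -0.2779,  0.026 ])]
cl1 h [0.3863 0.3135] [0.3939 0.3704] j [0.487  0.3168] [0.4948 0.3506]
cl2 h [ 0.3829 -0.3217] [ 0.362  -0.2664] j [ 0.4695 -0.2695] [ 0.4651 -0.2318]
t39.48 tcp [0.5582 0.1111 0.2223] yaw -1.678 F [-0.2  0.8  0.2] gap 35.8 q [ 0.    0.47  1.59 -0.    1.08  0.11]
spin 15.8 units dx,dy,dz [-14.91  15.87   1.12]
right grip [[0.45565869 0.02843244 0.0965    ]] left [[0.47849848 0.23618071 0.0965    ]]
```

Call:
{"name": "send_rows", "arguments": {"commands": "78 0 0 0 0.98;78 0 0 0 0.98;78 0 0 0 0.98;78 0 0 0 0.98;78 0 0 0 0.98;78 0 0 0 0.98;78 0 0 0 0.98;78 0 0 0 0.98;78 0 0 0 1;78 0 0 0 1;78 0 0 0 1;78 0 0 0 1;78 0 0 0 1;78 0 0 0 1;78 0 0 0 1;78 0 0 0 0.96;78 -0.7 0.7 0 0;78 -0.7 0.7 0 0;78 -0.7 0.7 0 0;78 -0.7 0.7 0 0"}}

```text
t: 41.15
tcp_pos: [0.5251, 0.0368, 0.2224]
tool_rot: [0.984, 0.178, -0.001, 0.0]
force: [0.3, -0.1, 0.4]
finger_gap: 0.913
gripper_force: 0.0
```

Call:
{"name": "send_rows", "arguments": {"commands": "78 -0.7 0.75 0 0;78 -0.7 0.75 0 0;78 -0.7 0.75 0 0;78 -0.7 0.75 0 0;78 -0.7 0.75 0 0;78 -0.7 0.75 0 0;78 -0.7 0.75 0 0;78 -0.7 0.75 0 0;78 -0.7 0.75 0 0;78 -0.7 0.75 0 0;78 -0.7 0.75 0 0;78 -0.7 0.75 0 0;78 -0.7 0.75 0 0;78 -0.7 0.75 0 0;78 -0.7 0.75 0 0;78 -0.7 0.75 0 0;78 -0.6 0.75 0 0;78 -0.3 0.3 0 0;78 0 0 0 0;78 0 0 0 0"}}

```text
t: 42.82
tcp_pos: [0.3902, -0.2906, 0.2224]
tool_rot: [0.984, 0.177, -0.0, -0.001]
force: [1.3, -0.4, -1.2]
finger_gap: 0.913
gripper_force: 0.0
```

```bash
python3 - <<'E'
from h import *
t=snap("top")["img"]; s=snap("scene")["img"]
o=np.hstack([crop(t,"",370,200,435,270,5),crop(s,"",280,115,345,185,5)]); cv2.imwrite("pics/c2.png",o)
plan(.3902,-.290,.011,.36-np.pi)
E
```

```text
t42.92 tcp [ 0.3907 -0.2897  0.2224] yaw -2.783 F [ 0.2  0.2 -0.4] gap 77.9 q [-0.87  0.37  1.79  0.    0.98  0.34]
spin -0.02 units dx,dy,dz [-3.000e-02  1.000e-02  1.057e+01]
```

View pics/c2.png

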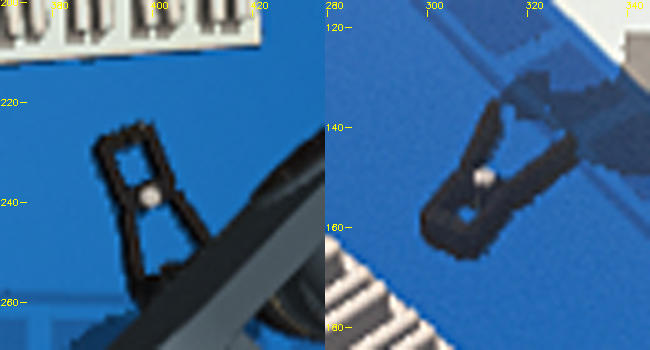

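Call:
{"name": "send_rows", "arguments": {"commands": "78 0 0 0.7 0;78 0 0 1 0;78 0 0 1 0;78 0 0 1 0;78 0 0 1 0;78 0 0 1 0;78 0 0 1 0;78 0 0 1 0;78 0 0 1 0;78 0 0 0.8 0;78 0 0 0.5 0;78 0 0 0.3 0;78 0 0 0.27 0;78 0 0 0 0;78 0 0 0 0", "grip_force": 40}}

```text
t: 44.17
tcp_pos: [0.3912, -0.2907, 0.0115]
tool_rot: [0.984, 0.178, 0.0, 0.0]
force: [-0.3, -0.3, 0.1]
finger_gap: 0.913
gripper_force: 0.0
```

Call:
{"name": "send_rows", "arguments": {"commands": "60 0 0 0 0;55 0 0 0 0;50 0 0 0 0;46 0 0 0 0;42 0 0 0 0;39 0 0 0 0;38 0 0 0 0;38 0 0 0 0;38 0 0 0 0;38 0 0 0 0"}}

```text
t: 45.0
tcp_pos: [0.3914, -0.2914, 0.0131]
tool_rot: [0.984, 0.178, 0.001, 0.001]
force: [-1.4, 0.2, 13.2]
finger_gap: 0.449
gripper_force: 16.5
```

```bash
python3 - <<'E'
from h import *
plan(.3902,-.290,.011,.36-np.pi)
t=snap("top")["img"]; s=snap("scene")["img"]
o=np.hstack([crop(t,"",370,200,435,270,5),crop(s,"",280,115,345,185,5)]); cv2.imwrite("pics/c2b.png",o)
E
```

```text
t45.00 tcp [ 0.3914 -0.2914  0.0131] yaw -2.783 F [-1.4  0.2 13.2] gap 38.3 q [-0.87  0.75  1.93 -0.    0.46  0.34]
spin -0.03 units dx,dy,dz [-0.03 -0.09  0.11]
```

View pics/c2b.png

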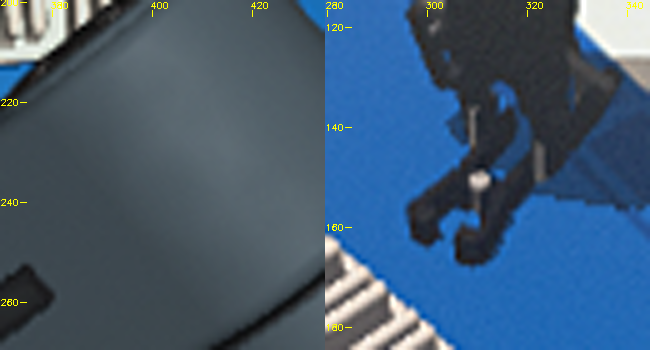

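Call:
{"name": "send_rows", "arguments": {"commands": "38 0 0 -0.2 0;38 0 0 -0.5 0;38 0 0 -0.8 0;38 0 0 -1 0;38 0 0 -0.9 0;38 0 0 -0.5 0;38 0 0 -0.3 0;38 0 0 0 0.7;38 0 0 0 1;38 0 0 0 1;38 0 0 0 1;38 0 0 0 1;38 0 0 0 1;38 0 0 0 0.6;38 0 0 0 0.4;38 0 0 0 0;38 0 0 0 0"}}

```text
t: 46.52
tcp_pos: [0.3907, -0.2904, 0.0948]
tool_rot: [0.999, -0.054, -0.0, -0.0]
force: [0.2, 0.2, -0.6]
finger_gap: 0.444
gripper_force: 14.0
```

```bash
python3 - <<'E'
from h import *
d=onz("scene",[310.5,150.5],.024)-onz("scene",[311.25,150.],.024); print("pivot shift",d)
pv=np.array([.4228,-.2776])+d[:2]; r=pv-[.3914,-.2914]; a=.359; print("pivot in tool x,y(clamp frame)",np.cos(a)*r[0]+np.sin(a)*r[1],-np.sin(a)*r[0]+np.cos(a)*r[1])
g=T(RK,[-.185,-.1045,.0975])[0]; print(g); plan(*g,-.1095-np.pi)
E
```

```text
pivot shift [0.00292966 0.00026663 0.        ]
pivot in tool x,y(clamp frame) 0.03708324256612549 0.0011085388275152465
[0.40098809 0.03444291 0.0975    ]
t46.52 tcp [ 0.3907 -0.2904  0.0948] yaw 3.033 F [ 0.2  0.2 -0.6] gap 37.9 q [-0.87  0.59  1.9  -0.    0.66  0.81]
spin 90.01 units dx,dy,dz [ -1.26 -16.2   -0.13]
```

Call:
{"name": "send_rows", "arguments": {"commands": "38 -0.07 -0.5 -0.05 0;38 -0.07 -0.9 -0.08 0;38 -0.07 -1 0 0;38 -0.07 -1 0 0;38 -0.07 -1 0 0;38 -0.07 -1 0 0;38 -0.07 -1 0 0;38 -0.07 -1 0 0;38 -0.07 -1 0 0;38 -0.07 -1 0 0;38 -0.07 -1 0 0;38 -0.07 -1 0 0;38 -0.07 -1 0 0;38 -0.07 -1 0 0;38 -0.07 -1 0 0;38 -0.07 -0.9 0 0;38 -0.07 -0.6 0 0;38 -0.07 -0.3 0 0;38 0 0 0 0;38 0 0 0 0"}}

```text
t: 48.18
tcp_pos: [0.401, 0.0343, 0.0978]
tool_rot: [0.999, -0.054, -0.0, 0.0]
force: [0.1, 0.7, -0.6]
finger_gap: 0.449
gripper_force: 14.0
```

```bash
python3 - <<'E'
from h import *
g=T(RK,[-.133,-.1045,.0975])[0]; plan(*g,-.1095+np.pi); print(loc())
t=snap("top")["img"]; s=snap("scene")["img"]
cv2.imwrite("pics/e.png",np.hstack([crop(t,"",270,150,350,250,5),crop(s,"",320,160,400,260,5)]))
E
```

```text
t48.18 tcp [0.401  0.0343 0.0978] yaw 3.033 F [ 0.1  0.7 -0.6] gap 38.4 q [-0.19  0.52  2.1  -0.    0.51  1.49]
spin 0.02 units dx,dy,dz [ 2.6  -0.01  0.01]
[-0.185  -0.1046  0.0978]
```

View pics/e.png

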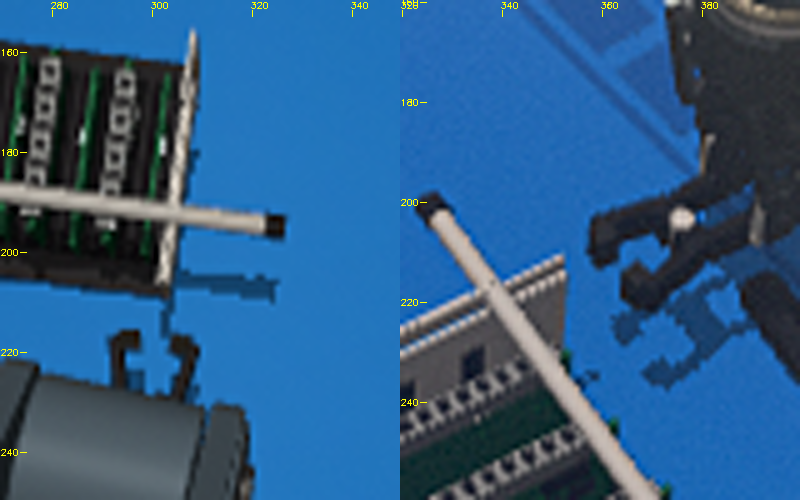

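```bash
python3 - <<'E'
from h import *
def pane(P): u=proj("top",P)[0]; return ((u[0]-270+.5)*5).round(1),((u[1]-150+.5)*5).round(1)
def sp(P): u=proj("scene",P)[0]; return (400+(u[0]-320+.5)*5).round(1),((u[1]-160+.5)*5).round(1)
for y in(-.103,-.1045,-.106): print("edge",y,pane(T(RK,[-.075,y,.116])),pane(T(RK,[-.075,y,.125])),sp(T(RK,[-.075,y,.116])))
print("plate back",pane(T(RK,[.075,-.103,.116])))
print("jaw",pane(T(RK,[-.185+.037+.044,-.1046,.109])),"outer arms y±17",pane(T(RK,[-.104,-.0876,.109])),pane(T(RK,[-.104,-.1216,.109])))
print("pivot scene",[sp(T(RK,[-.185+.037,y,.112])) for y in(-.1036,-.1046,-.1056)])
print("handle bar end",pane(T(RK,[-.035,-.165,.123])))
E
```

```text
edge -0.103 (np.float64(160.5), np.float64(282.8)) (np.float64(159.8), np.float64(281.4)) (np.float64(563.6), np.float64(270.3))
edge -0.1045 (np.float64(163.0), np.float64(283.1)) (np.float64(162.4), np.float64(281.7)) (np.float64(562.0), np.float64(268.2))
edge -0.106 (np.float64(165.6), np.float64(283.5)) (np.float64(165.0), np.float64(282.0)) (np.float64(560.4), np.float64(266.1))
plate back (np.float64(194.6), np.float64(31.1))
jaw (np.float64(157.0), np.float64(333.3)) outer arms y±17 (np.float64(128.2), np.float64(329.5)) (np.float64(185.9), np.float64(337.1))
pivot scene [(np.float64(684.6), np.float64(213.7)), (np.float64(683.5), np.float64(212.4)), (np.float64(682.4), np.float64(211.0))]
handle bar end (np.float64(275.2), np.float64(227.4))
```

Call:
{"name": "send_rows", "arguments": {"commands": "38 0 0.07 0 0;38 0.2 0 0 0;38 0.3 0 0 0;38 0.3 0 0 0;38 0.3 0 0 0;38 0.3 0 0 0;38 0.3 0 0 0;38 0.3 0 0 0;38 0.3 0 0 0;38 0.2 0 0 0;38 0.1 0 0 0;38 0 0 0 0"}}

```text
t: 49.28
tcp_pos: [0.4534, 0.027, 0.0977]
tool_rot: [0.999, -0.055, 0.0, 0.0]
force: [-0.1, 0.3, -0.5]
finger_gap: 0.447
gripper_force: 14.0
```

```bash
python3 - <<'E'
from h import *
g=T(RK,[-.133,-.1045,.0975])[0]; plan(*g,-.1095+np.pi); print(loc())
t=snap("top")["img"]; s=snap("scene")["img"]
cv2.imwrite("pics/e2.png",np.hstack([crop(t,"",270,150,350,250,5),crop(s,"",320,160,400,260,5)]))
E
```

```text
t49.28 tcp [0.4534 0.027  0.0977] yaw 3.032 F [-0.1  0.3 -0.5] gap 38.2 q [-0.19  0.56  1.98 -0.    0.61  1.49]
spin 0.0 units dx,dy,dz [-0.04 -0.08  0.01]
[-0.1321 -0.1062  0.0977]
```

View pics/e2.png

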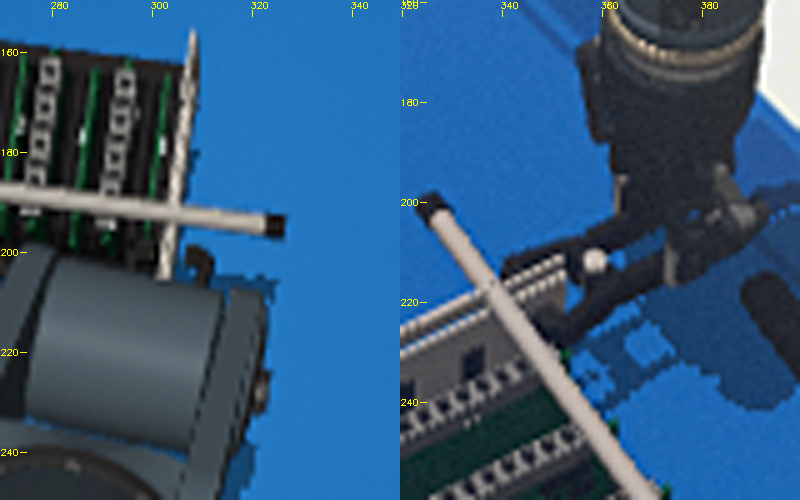

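Call:
{"name": "send_rows", "arguments": {"commands": "40 0 0 0 0;42 0 0 0 0;44 0 0 0 0;46 0 0 0 0;48 0 0 0 0;50 0 0 0 0;54 0 0 0 0;60 0 0 0 0;70 0 0 0 0;70 0 0 0 0;70 0 0 -0.3 0;70 0 0 -0.6 0;70 0 0 -1 0;70 0 0 -1 0;70 0 0 -1 0;70 0 0 -1 0;70 0 0 -1 0;70 0 0 0 0"}}

```text
t: 50.88
tcp_pos: [0.455, 0.0267, 0.2194]
tool_rot: [0.999, -0.055, 0.004, 0.001]
force: [1.1, 0.2, 0.2]
finger_gap: 0.82
gripper_force: 0.0
```

```bash
python3 - <<'E'
from h import *
plan(.408,.3365,.2,-.09-np.pi+2*np.pi); print(loc())
t=snap("top")["img"]; s=snap("scene")["img"]; cv2.imwrite("pics/t5.png",t); cv2.imwrite("pics/s5.png",s)
# compare clip1 region with first picture
for n,im,f0,b in(("top",t,"pics/top0.png",(185,205,230,255)),("scene",s,"pics/scene0.png",(430,280,490,330))):
    a=cv2.imread(f0); x0,y0,x1,y1=b; d=cv2.absdiff(a,im)[y0:y1,x0:x1].max(2); print(n,(d>40).sum())
    g=im[y0:y1,x0:x1]; m=(g.min(2)>130)&(g.max(2).astype(int)-g.min(2)<50); ys,xs=np.nonzero(m); print("white dot",xs.mean()+x0 if len(xs) else None,ys.mean()+y0 if len(ys) else None,len(xs))
    k=(g.max(2)<70); ys,xs=np.nonzero(k); print("dark",xs.mean()+x0,ys.mean()+y0,len(xs))
    g=a[y0:y1,x0:x1]; k=(g.max(2)<70); ys,xs=np.nonzero(k); print("dark before",xs.mean()+x0,ys.mean()+y0,len(xs))
E
```

```text
t50.88 tcp [0.455  0.0267 0.2194] yaw 3.032 F [1.1 0.2 0.2] gap 70.0 q [-0.19  0.33  1.87 -0.    0.93  1.49]
spin -0.27 units dx,dy,dz [ -3.73 -15.21   0.97]
[-0.1305 -0.1063  0.2194]
top 184
white dot 203.0 227.0 9
dark 203.97643097643098 228.1986531986532 297
dark before 203.82450331125827 229.6887417218543 302
scene 238
white dot 452.4 307.6 15
dark 451.7775551102204 310.69739478957916 499
dark before 453.1280991735537 310.03719008264466 484
```

```bash
cat > ecc.py <<'E'
from h import *
def ecc(a,b,box):
    x0,y0,x1,y1=box; f=lambda i:cv2.GaussianBlur((i[y0:y1,x0:x1].max(2)<80).astype(np.float32),(0,0),1.2)
    W=np.eye(2,3,dtype=np.float32); cc,W=cv2.findTransformECC(f(a),f(b),W,cv2.MOTION_EUCLIDEAN,(3,200,1e-6)); return cc,W
E
python3 - <<'E'
from ecc import *
t=cv2.imread("pics/t5.png"); a=cv2.imread("pics/top0.png"); box=(180,205,235,260)
cc,W=ecc(a,t,box); ang=np.arctan2(W[1,0],W[0,0]); print(cc,"img rot",ang)
def mv(p): return W@np.r_[p-np.array(box[:2]),1]+box[:2]
for nm,p in(("pivot",[203.,228.25]),):
    q=mv(np.array(p)); print(nm,p,q,onz("top",p,.0235),onz("top",q,.0235))
s=cv2.imread("pics/s5.png"); s0=cv2.imread("pics/scene0.png"); b2=(425,275,495,335)
cc,V=ecc(s0,s,b2); print("scene",cc,V)
n=snap("top")["img"]; print(ecc(t,n,box))
E
```

```text
0.9954563638259815 img rot 0.06253276
pivot [203.0, 228.25] [203.13155442 227.13214365] [0.44325473 0.33300067 0.0235    ] [0.44673719 0.33275487 0.0235    ]
scene 0.9983316452476207 [[ 0.99838036 -0.05689152  0.68464017]
 [ 0.05689152  0.99838036 -0.7138603 ]]
(0.9999025276968444, array([[ 9.9999994e-01, -2.8094361e-04, -1.1028420e-02],
       [ 2.8094361e-04,  9.9999994e-01, -3.4237053e-02]], dtype=float32))
```

```bash
python3 -c "
from h import *
plan(.4113,.3379,.2194,-.13+np.pi)"
```

```text
t51.03 tcp [0.4523 0.0271 0.2156] yaw 3.032 F [-0.2 -0.6 -0. ] gap 69.9 q [-0.19  0.33  1.88 -0.    0.93  1.49]
spin 0.3 units dx,dy,dz [ -4.05 -15.14  -0.19]
```

Call:
{"name": "send_rows", "arguments": {"commands": "78 -0.1 -0.4 0 0.3;78 -0.25 -0.9 0 0;78 -0.25 -1 0 0;78 -0.25 -1 0 0;78 -0.25 -1 0 0;78 -0.25 -1 0 0;78 -0.25 -1 0 0;78 -0.25 -1 0 0;78 -0.25 -1 0 0;78 -0.25 -1 0 0;78 -0.25 -1 0 0;78 -0.25 -1 0 0;78 -0.25 -1 0 0;78 -0.25 -1 0 0;78 -0.25 -1 0 0;78 -0.25 -0.84 0 0;78 -0.25 0 0 0;78 0 0 0 0;78 0 0 0 0"}}

```text
t: 52.62
tcp_pos: [0.4095, 0.337, 0.2146]
tool_rot: [0.998, -0.065, -0.001, 0.001]
force: [0.2, 0.0, 0.4]
finger_gap: 0.911
gripper_force: 0.0
```

```bash
python3 - <<'E'
from ecc import *
plan(.4113,.3379,.0115,-.13+np.pi)
t=cv2.imread("pics/t5.png"); n=snap("scene")["img"]; s=cv2.imread("pics/s5.png"); cv2.imwrite("pics/s6.png",n)
print(ecc(s,n,(425,275,495,335)))
g=n[295:320,440:470]; m=(g.min(2)>130)&(g.max(2).astype(int)-g.min(2)<50); ys,xs=np.nonzero(m); print(xs.mean()+440,ys.mean()+295,len(xs))
E
```

```text
t52.62 tcp [0.4095 0.337  0.2146] yaw 3.012 F [0.2 0.  0.4] gap 77.8 q [ 0.48  0.43  1.69 -0.    1.02  2.18]
spin 0.0 units dx,dy,dz [ 0.08 -0.06 10.15]
(0.9988574173216276, array([[ 1.0000000e+00, -2.8922664e-06, -1.1780806e-02],
       [ 2.8922664e-06,  1.0000000e+00, -9.4520506e-03]], dtype=float32))
452.4 307.6 15
```

Call:
{"name": "send_rows", "arguments": {"commands": "78 0.08 -0.06 0.7 0;78 0 0 1 0;78 0 0 1 0;78 0 0 1 0;78 0 0 1 0;78 0 0 1 0;78 0 0 1 0;78 0 0 1 0;78 0 0 1 0;78 0 0 0.7 0;78 0 0 0.3 0;78 0 0 0.2 0;78 0 0 0.2 0;78 0 0 0 0;78 0 0 0 0"}}

```text
t: 53.92
tcp_pos: [0.4128, 0.339, 0.0143]
tool_rot: [0.998, -0.065, 0.0, -0.0]
force: [0.6, 0.1, -0.5]
finger_gap: 0.912
gripper_force: 0.0
```

Call:
{"name": "send_rows", "arguments": {"commands": "60 0 0 0 0;55 0 0 0 0;50 0 0 0 0;46 0 0 0 0;42 0 0 0 0;39 0 0 0 0;38 0 0 0 0;38 0 0 0 0;38 0 0 0 0;38 0 0 0 0"}}

```text
t: 54.75
tcp_pos: [0.4129, 0.3392, 0.0159]
tool_rot: [0.998, -0.065, 0.001, -0.0]
force: [-1.2, -0.4, 12.1]
finger_gap: 0.45
gripper_force: 16.2
```

```bash
python3 - <<'E'
from ecc import *
plan(.4113,.3379,.0115,-.13+np.pi)
n=snap("scene")["img"]; cv2.imwrite("pics/s7.png",n)
g=n[290:325,435:475]; m=(g.min(2)>130)&(g.max(2).astype(int)-g.min(2)<50); ys,xs=np.nonzero(m); print(sorted(zip(xs+435,ys+290)))
E
```

```text
t54.75 tcp [0.4129 0.3392 0.0159] yaw 3.012 F [-1.2 -0.4 12.1] gap 38.4 q [ 0.48  0.77  1.81 -0.    0.56  2.18]
spin 0.01 units dx,dy,dz [-0.07  0.08  0.22]
[(np.int64(449), np.int64(308)), (np.int64(449), np.int64(309)), (np.int64(450), np.int64(307)), (np.int64(450), np.int64(308)), (np.int64(450), np.int64(309)), (np.int64(450), np.int64(310)), (np.int64(451), np.int64(307)), (np.int64(451), np.int64(308)), (np.int64(451), np.int64(309)), (np.int64(451), np.int64(310)), (np.int64(452), np.int64(307)), (np.int64(452), np.int64(308)), (np.int64(452), np.int64(309)), (np.int64(452), np.int64(310)), (np.int64(453), np.int64(308)), (np.int64(453), np.int64(309)), (np.int64(453), np.int64(310))]
```

Call:
{"name": "send_rows", "arguments": {"commands": "38 0 0 -0.2 0;38 0 0 -0.5 0;38 0 0 -0.8 0;38 0 0 -1 0;38 0 0 -0.9 0;38 0 0 -0.5 0;38 0 0 -0.3 0;38 0 0 0 -0.29;38 0 0 0 0;38 0 0 0 0"}}

```text
t: 55.63
tcp_pos: [0.4117, 0.3386, 0.0969]
tool_rot: [0.998, -0.055, -0.001, 0.0]
force: [-0.0, -0.5, -0.1]
finger_gap: 0.453
gripper_force: 13.6
```

```bash
python3 - <<'E'
from h import *
g=T(RK,[-.185,.105,.1005])[0]; print(g,onz("top",[193,194],.1)); plan(*g,-.1095+np.pi)
E
```

```text
[0.42388253 0.24268818 0.1005    ] [0.54104817 0.34648663 0.1       ]
t55.63 tcp [0.4117 0.3386 0.0969] yaw 3.032 F [-0.  -0.5 -0.1] gap 38.7 q [0.48 0.62 1.78 0.   0.74 2.16]
spin -0.01 units dx,dy,dz [ 1.13  4.7  -0.18]
```

Call:
{"name": "send_rows", "arguments": {"commands": "38 0 0.4 -0.08 0;38 0 0.8 -0.1 0;38 0.1 0.9 0 0;38 0.2 0.9 0 0;38 0.3 0.8 0 0;38 0.3 0.6 0 0;38 0.23 0.3 0 0;38 0 0 0 0;38 0 0 0 0"}}

```text
t: 56.38
tcp_pos: [0.4246, 0.2427, 0.101]
tool_rot: [0.998, -0.056, -0.0, 0.0]
force: [0.5, 0.1, -1.2]
finger_gap: 0.444
gripper_force: 13.6
```

```bash
python3 - <<'E'
from h import *
g=T(RK,[-.132,.105,.1005])[0]; plan(*g,-.1095+np.pi); print(loc())
t=snap("top")["img"]; s=snap("scene")["img"]; cv2.imwrite("pics/t8.png",t); cv2.imwrite("pics/s8.png",s)
o=np.zeros((600,800,3),np.uint8)
def put(im,x,y): h,w=min(im.shape[0],600-y),min(im.shape[1],800-x); o[y:y+h,x:x+w]=im[:h,:w]
put(crop(t,"",210,170,290,250,5),0,0); put(crop(s,"",360,240,440,320,5),400,0)
put(crop(t,"",280,150,345,230,2.4),0,405); put(crop(s,"",310,170,400,250,2.4),400,405)
cv2.imwrite("pics/e8.png",o)
def pane(P): u=proj("top",P)[0]; return ((u[0]-210+.5)*5).round(1),((u[1]-170+.5)*5).round(1)
def sp(P): u=proj("scene",P)[0]; return (400+(u[0]-360+.5)*5).round(1),((u[1]-240+.5)*5).round(1)
print("edge",pane(T(RK,[-.075,.1045,.116])),sp(T(RK,[-.075,.1045,.116])))
print("jaw",pane(T(RK,[-.104,.105,.109])),"pivot scene",sp(T(RK,[-.148,.105,.108])))
E
```

```text
t56.38 tcp [0.4246 0.2427 0.101 ] yaw 3.030 F [ 0.5  0.1 -1.2] gap 37.9 q [0.29 0.58 1.89 0.   0.68 1.97]
spin -0.03 units dx,dy,dz [2.62 0.   0.02]
[-0.1843  0.1051  0.101 ]
edge (np.float64(107.9), np.float64(136.7)) (np.float64(606.0), np.float64(192.3))
jaw (np.float64(102.1), np.float64(186.8)) pivot scene (np.float64(732.7), np.float64(130.0))
```

View pics/e8.png

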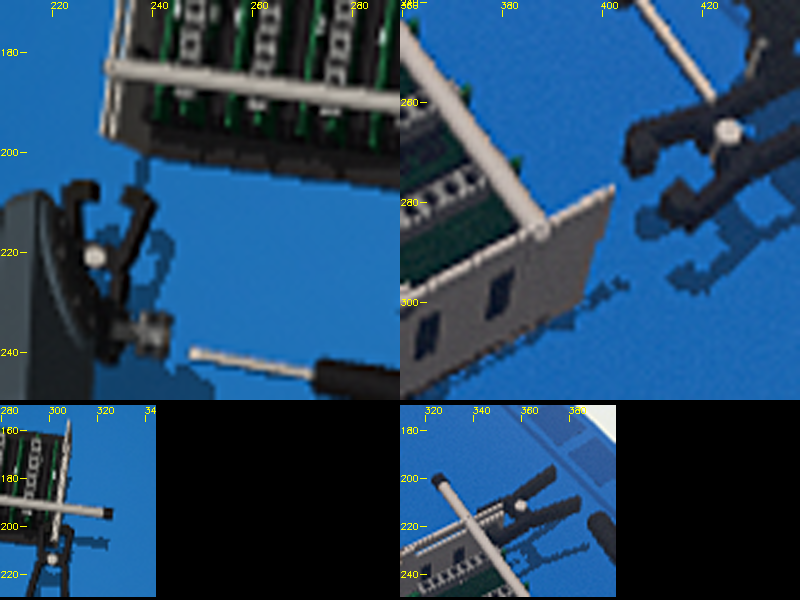

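Call:
{"name": "send_rows", "arguments": {"commands": "38 0 -0.06 0 0;38 0.2 0 0 0;38 0.3 0 0 0;38 0.3 0 0 0;38 0.3 0 0 0;38 0.3 0 0 0;38 0.3 0 0 0;38 0.3 0 0 0;38 0.3 0 0 0;38 0.2 0 0 0;38 0.07 0 0 0;38 0 0 0 0"}}

```text
t: 57.48
tcp_pos: [0.4762, 0.2384, 0.1013]
tool_rot: [0.998, -0.055, 0.0, -0.0]
force: [-0.8, 0.3, -1.1]
finger_gap: 0.448
gripper_force: 13.6
```

Call:
{"name": "send_rows", "arguments": {"commands": "40 0 0 0 0;42 0 0 0 0;44 0 0 0 0;46 0 0 0 0;48 0 0 0 0;50 0 0 0 0;54 0 0 0 0;60 0 0 0 0;70 0 0 0 0;70 0 0 0 0;70 0 0 -0.3 0;70 0 0 -0.6 0;70 0 0 -1 0;70 0 0 -1 0;70 0 0 -1 0;70 0 0 -1 0;70 0 0 -1 0;70 0 0 0 0"}}

```text
t: 58.98
tcp_pos: [0.4781, 0.2393, 0.2236]
tool_rot: [0.998, -0.055, 0.004, -0.001]
force: [2.3, -0.0, -0.2]
finger_gap: 0.823
gripper_force: 0.0
```

```bash
python3 - <<'E'
from h import *
p=cur()[1];plan(*p); print(loc())
s=snap("scene")["img"]; cv2.imwrite("pics/s9.png",s)
def dots(im,b):
    x0,y0,x1,y1=b; g=im[y0:y1,x0:x1]; m=((g.min(2)>150)&(g.max(2).astype(int)-g.min(2)<45)).astype(np.uint8)
    n,_,st,c=cv2.connectedComponentsWithStats(m); return [(st[i,4],(c[i]+[x0,y0]).round(1).tolist()) for i in range(1,n) if 6<=st[i,4]<=40]
print(dots(s,(385,240,440,290)),dots(s,(345,195,385,230)))
for y in(-.1045,.1045): print(y,[proj("scene",T(RK,[-.075-d,y,.108]))[0].round(1).tolist() for d in(.016,.02,.024)])
print("clip1 ground/open check: dots at right",)
E
```

```text
t58.98 tcp [0.4781 0.2393 0.2236] yaw 3.032 F [ 2.3 -0.  -0.2] gap 70.3 q [0.25 0.42 1.68 0.   1.03 1.94]
spin 0.0 units dx,dy,dz [-0. -0. -0.]
[-0.1307  0.1076  0.2236]
[(np.int32(33), [414.1, 247.8]), (np.int32(15), [408.5, 275.9]), (np.int32(20), [386.4, 283.1]), (np.int32(17), [394.9, 280.9])] [(np.int32(11), [359.6, 211.1]), (np.int32(13), [346.0, 227.5])]
-0.1045 [[357.2, 212.3], [358.5, 211.6], [359.9, 211.0]]
0.1045 [[406.0, 276.4], [407.4, 275.6], [408.8, 274.9]]
clip1 ground/open check: dots at right
```

Call:
{"name": "send_rows", "arguments": {"commands": "70 0 0 -0.5 0;70 0 0 -0.5 0;70 0 0 0 0;70 0 0 0 0;70 0 0 0 0;70 0 0 0 0"}}

```text
t: 59.53
tcp_pos: [0.4753, 0.2384, 0.2387]
tool_rot: [0.998, -0.055, -0.001, 0.0]
force: [-0.9, -0.3, -0.4]
finger_gap: 0.821
gripper_force: 0.0
```

```bash
python3 -c "
from station import sign_off
print(sign_off())"
```

```text
the job is handed in; nothing more can be done
None
```

I moved all three tall boards into the rack grooves at y = 66, 22 and -66 mm, pushed the bail shut to its stop, put both clamps on and handed the job in after about 60 s; no verdict came back, and the left clamp's grip was checked only by its measured pivot position, as my 14 pictures were used up.

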